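Set the sculpture tiles to dry under the raised hood

ROBOT

A 6-joint arm with a two-finger parallel gripper is mounted at the origin on the work surface. World frame = base frame: x ahead of the robot, y to its left, z up, the work surface at z = 0. Lengths are in m, angles in rad, forces in N, time in s.
With the tool pointing down it reaches from about 0.25 to 0.775 m from the base axis. Payload 4 kg.
Tool frame: the origin (TCP) lies at the very end of the fingers, on their centre line; the grasp point (between the pads) lies 19 mm behind it (arm.tcp_to_grasp is the distance from the TCP to the grasp point, in m); x points along the fingers, z is the direction in which the jaws open and shut, and the axes are right-handed (so a half turn about x gives the same grasp; the last joint's range is limited). The gripper opens to 94 mm and grips with 3 to 60 N. Pads are 16 mm wide; open, the fingers measure 119 mm over their backs; the gripper's body (75 mm by 177 mm) begins 78 mm behind the grasp point.
Start: joints at [1.135, 0.087, 1.371, -0, 1.684, -0.103], TCP at [0.18, 0.52, 0.206] pointing down, gripper open.
Joint ranges: [-3.1, 3.1], [-0.76, 2.03], [0.27, 2.55], [-1.08, 4.22], [0.17, 2.65], [-2.57, 2.57]. Speed limits (rad/s): [2.79, 2.79, 3.14, 3.14, 3.14, 3.14].

INTERFACE

Orientations are given as [roll, pitch, yaw] about the fixed x, y, z axes, in that order (R = Rz(yaw) Ry(pitch) Rx(roll)).
In Python, from station import telemetry, eyes, ticket, arm gives the robot as it stands.
- The arm moves only by the shell command python3 -m jog 'ROWS'. ROWS is a JSON object of lists of equal length, an entry for each row: "fingers": the gripper's target within -1 to 1 (fully open at 1, half-way at 0, shut at -1); "dp": the shift along the tool's x, y, z normalised to -1 to 1, where 1 is 40 cm, a list of three; "delta_rot": the turn, a rotation vector about the tool's x, y, z normalised to -1 to 1, where 1 is 90 degrees, a list of three. A call has 1 to 12 rows; each row is the pose to reach, as a shift and turn from the pose commanded when the call began, along the tool's axes at that moment; what a row does not reach only later rows make up. A row lasts 1/10 s, in which the tool goes at most 50 mm and 8.59 degrees, less where a joint would pass 70% of its speed; a pose out of reach is approached as far as the arm can. A call with a number of a shift or a turn outside -1 to 1 is refused whole. A call with a gripper value outside its range is refused whole. The fingers move at their own pace and stop on an object; the grip force is fixed at half the most. Time passes only in rows, so rows that repeat a pose let the fingers close. It gives the time, the measured TCP pose, the force and the opening at its end, in the units of the state.
- telemetry.state(): the state, without advancing time (a new reading comes with each control period).
- eyes.grab_frame(name): name is "scene" or "side" or "wrist"; returns the picture (480x640x3 uint8, red, green, blue); there is no depth.
- eyes.camera_params(name): a dict with "mtx" (3x3 intrinsics, pixels), "pose" (4x4, takes a point from camera to world coordinates). Camera axes: x right, y down, z forward; pixel columns grow to the right and rows downward; lengths in m; the calibration is good to about 2 mm. A picture is of the moment at which its call begins: read the wrist's pose just before it. camera_params takes no time and is no camera call; for the wrist camera it gives the pose at the moment of the call.
- ticket.job_done(): hands the job in, once; it reports no verdict.
The state is a dict: "t": time; "joint_positions": joint angles; "joint_velocities": joint speeds; "joint_efforts": joint torques, N m; "eef_pos": TCP position; "ee_rot": TCP orientation; "ft_force": force on the tool from outside, world axes, zero at the start; "torque": the same for the moment, N m; "gripper_width": finger opening in m.
Only numpy, scipy, OpenCV 4.12 (cv2) and the standard library are available. Lean on these libraries where they do the work, as an engineer would, in place of code of your own. Each camera call takes 0.05 s, during which the arm holds its last target. There are 200 camera calls.

TASK

Get the washed frame tiles drying: swing the red hood of the drying booth up and back until its spring carries it fully open and it stays there. Then take the sanding block off its tray and put it down on the bench, clear of the booth, and stand every tile upright on one of its thin edges on the booth's tray, inside the rim and not touching another tile. When that is done, wind the clockwork timer's key clockwise, turn by turn, right up to its stop; leave the tape measure, the paint tin, the slim metal bottle and the hammer where they are.

Things in the scene. Friction and masses are not known exactly. Their poses are not given: they have to be found in the camera images.
- booth: fixed drying booth base, 210 (x) x 290 (y) x 30 mm tall; origin at the centre of its underside, its front (-x) faces the robot
- tray (a point): centre of the tray's flat floor, 30 mm above the bench, axes as the booth; the floor inside the rim is 170 (x) x 250 (y) mm; the rim stands 8 mm above the floor
- hood (a joint): angle of the red hood, rad: 0 closed, 1.75 fully open (tipped back, away from the robot). The hood is a box open below, 200 deep x 280 wide x 125 mm tall, 0.6 kg. A toggle spring and its weight push it shut below about 0.95 and open above; about 5 N at the handle starts it. From 1.2 it goes on to fully open by itself in about half a second
- hood_hinge (a point): middle of the hood's hinge line along the booth's y, at the back edge of the booth, 30.5 mm above the bench; this point's axes turn with the hood
- hood_handle (a point): middle of the hood's round bar handle (120 mm long along y, 11 mm thick) on its front face: 35 mm out from the face, 30 mm below the hood's top; it lies 235 mm in front of and 95 mm above the hinge when shut. Axes turn with the hood (its x points from the bar to the face)
- block: loose wooden sanding block with a dark rubber sole, 110 long (x) x 55 wide (y) x 35 mm tall, 0.15 kg; origin at the centre of its underside; starts on the tray, under the hood
- timer: fixed clockwork timer box, 110 (x) x 100 (y) x 55 mm tall, key on top; origin at the centre of its underside
- key (a joint): winding of the timer's key, rad: 0 run down, 7.0 at the stop; grows as the key turns clockwise seen from above. It takes 0.12 to 0.25 N m and stays where it is left (a brake holds its spring); partial turns add up
- key_grip (a point): middle of the upright brass key wing, on its axis, 87 mm above the bench; the wing is a bar 56 long (this point's x) x 10 thick (y) x 32 mm tall, its underside 14 mm above the box
- tile_a: one of two or three alike frame tiles (may be absent): a flat aluminium plate with a pale inset, 90 long (its x) x 64 wide (its y) x 18 thick (its z) mm, about 0.2 kg; origin at its centre; starts lying flat on the bench, beside the booth
- tile_b: one of two or three alike frame tiles (may be absent): a flat aluminium plate with a pale inset, 90 long (its x) x 64 wide (its y) x 18 thick (its z) mm, about 0.2 kg; origin at its centre; starts lying flat on the bench, beside the booth
- tile_c: one of two or three alike frame tiles (may be absent): a flat aluminium plate with a pale inset, 90 long (its x) x 64 wide (its y) x 18 thick (its z) mm, about 0.2 kg; origin at its centre; starts lying flat on the bench, beside the booth
- tape: yellow tape measure, 75 x 40 x 65 mm tall; origin at the centre of its underside; a bystander
- paint_tin: closed paint tin, 90 mm wide, 110 mm tall; origin at the centre of its underside; a bystander
- spray_can: slim metal bottle, 60 mm wide, 170 mm tall; origin at the centre of its underside; a bystander
- hammer: hammer lying on the bench; a bystander
Things that resemble listed ones, but are neither listed nor needed, are in the scene too. What is shaped like the tile_c but orange is not meant.

How it is judged:
On the way, in this order (a step that is already met when the one before it is completed fails the run):
1. the hood has gone over centre and stays fully open (value of joint hood above 1.5 rad), for 0.3 s.
2. the sanding block is down on the bench, clear of the booth, and every tile stands on a thin edge on the tray, apart from the others and let go (angle between tile_a's own z axis and vertical between 1.45 and 1.69 rad and x of tile_a in the frame of tray between -0.085 and 0.085 m and y of tile_a in the frame of tray between -0.125 and 0.125 m and z of tile_a in the frame of tray between 0.026 and 0.052 m and linear speed of each of tile_a, tile_b, tile_c, block below 0.02 m/s and angle between tile_b's own z axis and vertical between 1.45 and 1.69 rad and x of tile_b in the frame of tray between -0.085 and 0.085 m and y of tile_b in the frame of tray between -0.125 and 0.125 m and z of tile_b in the frame of tray between 0.026 and 0.052 m and angle between tile_c's own z axis and vertical between 1.45 and 1.69 rad and x of tile_c in the frame of tray between -0.085 and 0.085 m and y of tile_c in the frame of tray between -0.125 and 0.125 m and z of tile_c in the frame of tray between 0.026 and 0.052 m and contact force between each of tile_a, the fingers and tile_b below 0.05 N and contact force between each of tile_a, tile_b, the fingers and tile_c below 0.05 N and horizontal distance between block and tray above 0.17 m and height (world z) of block below 0.06 m and contact force between the fingers and tile_a below 0.05 N and value of joint hood above 1.5 rad), for 0.3 s.
3. the timer is wound to its stop (value of joint key above 6.5 rad), for 0.2 s.
At the end, for the whole second after the job is handed in: Hood over 1.5 rad; key at 6.5 rad or more; every tile present at rest on a thin edge on the tray floor (within 0.12 rad of upright, centre inside the rim), touching no other tile; the block down on the bench, its origin over 17 cm from the tray centre seen from above (value of joint hood above 1.5 rad and value of joint key above 6.5 rad and angle between tile_a's own z axis and vertical between 1.45 and 1.69 rad and x of tile_a in the frame of tray between -0.085 and 0.085 m and y of tile_a in the frame of tray between -0.125 and 0.125 m and z of tile_a in the frame of tray between 0.026 and 0.052 m and linear speed of each of tile_a, tile_b, tile_c, block below 0.02 m/s and angle between tile_b's own z axis and vertical between 1.45 and 1.69 rad and x of tile_b in the frame of tray between -0.085 and 0.085 m and y of tile_b in the frame of tray between -0.125 and 0.125 m and z of tile_b in the frame of tray between 0.026 and 0.052 m and angle between tile_c's own z axis and vertical between 1.45 and 1.69 rad and x of tile_c in the frame of tray between -0.085 and 0.085 m and y of tile_c in the frame of tray between -0.125 and 0.125 m and z of tile_c in the frame of tray between 0.026 and 0.052 m and contact force between tile_a and tile_b below 0.05 N and contact force between each of tile_a, tile_b and tile_c below 0.05 N and horizontal distance between block and tray above 0.17 m and height (world z) of block below 0.06 m).
It fails at once if the tape measure is moved by more than 5 cm (distance of tape from where it was at the start of the episode above 0.05 m).
It fails at once if the paint tin is moved by more than 5 cm (distance of paint_tin from where it was at the start of the episode above 0.05 m).
It fails at once if the slim metal bottle is moved by more than 5 cm (distance of spray_can from where it was at the start of the episode above 0.05 m).
It fails at once if the hammer is moved by more than 5 cm (distance of hammer from where it was at the start of the episode above 0.05 m).
Of tile_a, tile_b, tile_c only 2 to 3 are there at a start; the rules pass over those that are not, and their reading is None.
At some moment in a run one of block may be knocked a few centimetres aside while the robot is not near it.
Once in a run the grip may slacken for a moment while it holds something.
It also fails if it takes over 210 s, if anything falls off the work surface, if the arm or the gripper's body presses on something with over 40 N, if the wrist force passes 120 N, or if a joint passes its speed limit or range.

## Working session

There is one attempt and no reset: what is moved stays moved. The work goes in short steps, Python scripts to look and compute and a shell command to move; the robot and the scene stay as the last step left them, time stands still between calls to the robot, and variables do not carry over. Pictures are saved under pics/ and viewed, about 12 in all and at most 16, crops included, and the job is handed in when it is done.

```bash
ls; mkdir -p pics; python3 - <<'E'
from station import telemetry, eyes, ticket, arm
import cv2
s=telemetry.state(); print(s)
for n in ["scene","side"]:
    f=eyes.grab_frame(n); cv2.imwrite(f"pics/{n}0.png",f[:,:,::-1])
    p=eyes.camera_params(n); print(n,p["mtx"].tolist(),p["pose"].round(4).tolist())
E
```

```text
pics
{'t': 0.0, 'joint_positions': array([ 1.13490735e+00,  8.79654619e-02,  1.37224430e+00,  6.48519799e-06,
        1.68358428e+00, -1.03111983e-01]), 'joint_velocities': array([-1.48934035e-03,  2.52205369e-04, -6.50401088e-04,  6.87021750e-05,
       -3.06057888e-05,  3.96986073e-04]), 'joint_efforts': array([-9.95529663e-04, -3.40192616e+01, -3.02424145e+01,  7.16360752e-02,
        3.33326217e-02, -1.75529112e-04]), 'eef_pos': array([0.17944599, 0.51932883, 0.2043035 ]), 'ee_rot': array([ 3.03555273,  1.56859492, -2.00961253]), 'ft_force': array([ 0.70295589,  0.14617223, -0.66056703]), 'torque': array([-0.01498849,  0.00700048, -0.00501118]), 'gripper_width': 0.09424397284293841}
scene [[441.18020726730674, 0.0, 320.2932259876654], [0.0, 441.18020726730674, 241.60777957246205], [0.0, 0.0, 1.0]] [[-0.5377, 0.5495, -0.6394, 1.2336], [0.8429, 0.3656, -0.3946, 0.4602], [0.0169, -0.7512, -0.6598, 0.8826], [0.0, 0.0, 0.0, 1.0]]
side [[620.3993103342333, 0.0, 320.16111195008926], [0.0, 620.3993103342333, 250.82876639846373], [0.0, 0.0, 1.0]] [[0.9759, -0.1773, 0.1274, 0.1991], [-0.2182, -0.8048, 0.552, -1.2046], [0.0047, -0.5664, -0.8241, 1.8812], [0.0, 0.0, 0.0, 1.0]]
```

View pics/scene0.png

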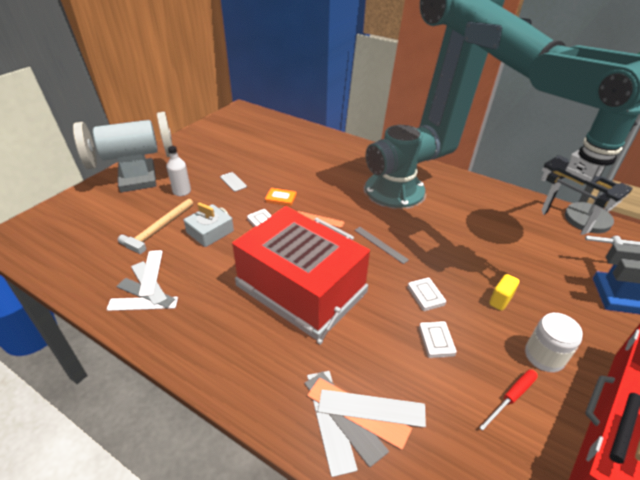

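View pics/side0.png

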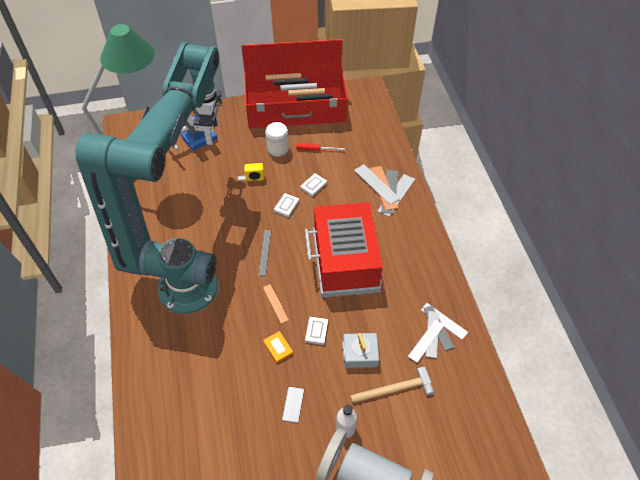

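The three inset tiles in the side view are at (287,205), (314,184) and (316,331). The plain plate at (292,404) and the orange one at (278,347) are decoys. The hood is at (347,245), with its handle on the left at about x=311. The timer is at (361,350) with its key at (363,345).

```bash
cat > h.py <<'E'
import numpy as np, cv2
from scipy.spatial.transform import Rotation as R
from station import telemetry, eyes, ticket, arm
def p2w(uv,z,n="side",P=None):
    P=P or eyes.camera_params(n); K=np.array(P["mtx"]); T=np.array(P["pose"])
    uv=np.atleast_2d(np.float64(uv)); d=np.c_[uv,np.ones(len(uv))]@np.linalg.inv(K).T@T[:3,:3].T
    return (T[:3,3]+d*((z-T[2,3])/d[:,2:3]))
def w2p(X,n="side",P=None):
    P=P or eyes.camera_params(n); K=np.array(P["mtx"]); T=np.array(P["pose"])
    c=(np.atleast_2d(X)-T[:3,3])@T[:3,:3]; q=c@K.T; return q[:,:2]/q[:,2:]
def blob(mask,seed):
    n,l,st,ce=cv2.connectedComponentsWithStats(mask.astype(np.uint8))
    k=l[seed[1],seed[0]]
    if k==0:
        ys,xs=np.nonzero(l); i=np.argmin((xs-seed[0])**2+(ys-seed[1])**2); k=l[ys[i],xs[i]]
    return l==k
def rect(m,z,n="side",P=None):
    ys,xs=np.nonzero(m); w=p2w(np.c_[xs,ys],z,n,P)[:,:2].astype(np.float32)
    c,s,a=cv2.minAreaRect(w*1000)
    if s[0]<s[1]: a+=90
    return np.round(np.array(c)/1000,4),np.round(sorted(s)[::-1]),round((a+90)%180-90,1)
def rot(): return R.from_euler("xyz",telemetry.state()["ee_rot"])
def move(p,Rt=None):
    """print dp and delta_rot (normalised, tool axes) to reach TCP p / rotation Rt from measured pose"""
    s=telemetry.state(); r=rot()
    d=r.inv().apply(np.array(p)-s["eef_pos"])/0.4
    o=((r.inv()*Rt).as_rotvec()/(np.pi/2)) if Rt is not None else None
    print("dp",d.round(4).tolist(),"rot",None if o is None else o.round(4).tolist())
def down(zdir):
    """tool pointing down, jaw axis along angle zdir (rad) in the xy plane"""
    x=np.array([0,0,-1.]); z=np.array([np.cos(zdir),np.sin(zdir),0]); return R.from_matrix(np.c_[x,np.cross(z,x),z])
E
python3 - <<'E'
from h import *
im=cv2.imread("pics/side0.png"); hsv=cv2.cvtColor(im,cv2.COLOR_BGR2HSV)
white=(hsv[...,1]<40)&(hsv[...,2]>150)
for s in [(281,205),(307,184),(309,331)]: print("tile",rect(blob(white,s),0.018))
red=(hsv[...,1]>180)&(hsv[...,2]>215)&((hsv[...,0]<6)|(hsv[...,0]>174))
m=blob(red,(325,245)); print("hoodtop",rect(m,0.155))
print(p2w([[361,350],[188,290]],0.055), p2w([[344,422]],0.0))
c=cv2.resize(im[200:420,270:450],None,fx=3.3,fy=2.7*1.0,interpolation=cv2.INTER_CUBIC); cv2.imwrite("pics/c1.png",c)
E
```

```text
tile (array([0.4056, 0.2841]), array([99., 66.]), 51.8)
tile (array([0.5298, 0.3632]), array([97., 67.]), 37.9)
tile (array([ 0.4044, -0.2659]), array([93., 65.]), 68.6)
hoodtop (array([ 0.5695, -0.0056]), array([280., 198.]), 83.7)
[[ 0.52524646 -0.38779214  0.055     ]
 [ 0.0045883  -0.04282186  0.055     ]] [[ 0.42168592 -0.58750989  0.        ]]
```

View pics/c1.png

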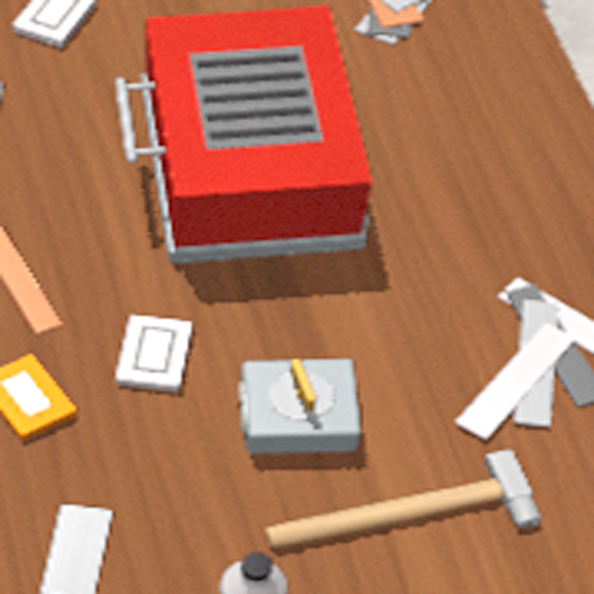

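```bash
python3 - <<'E'
from h import *
print(w2p([[.4354,.0092,.1255],[.669,-.0166,.0305]]).round(1), "expect handle ~308.5,244.4")
r=rot(); print("tool z",r.as_matrix()[:,2].round(3))
b=np.deg2rad(-6.3)
for a in (b,b+np.pi): move([.4354,.0092,.215],down(a))
E
```

```text
[[307.9 243.8]
 [372.9 253.3]] expect handle ~308.5,244.4
tool z [ 0.327  0.945 -0.002]
dp [-0.0247, -1.0214, -0.9965] rot [0.8581, -0.0011, 0.0007]
dp [-0.0247, -1.0214, -0.9965] rot [-1.1419, -0.0008, -0.0012]
```

```bash
python3 -m jog '{"fingers":[1,1,1,1,1,1,1,0,0,-0.3,-0.3,-0.3],"dp":[[-0.025,-1,-0.99],[-0.025,-1,-0.99],[-0.025,-1,-0.99],[-0.025,-1,-0.99],[-0.025,-1,-0.99],[-0.025,-1,-0.99],[-0.025,-1,-0.99],[-0.025,-1,-0.99],[-0.025,-1,-0.99],[-0.025,-1,-0.99],[-0.025,-1,-0.99],[-0.025,-1,-0.99]],"delta_rot":[[0.858,0,0],[0.858,0,0],[0.858,0,0],[0.858,0,0],[0.858,0,0],[0.858,0,0],[0.858,0,0],[0.858,0,0],[0.858,0,0],[0.858,0,0],[0.858,0,0],[0.858,0,0]]}'
python3 - <<'E'
from h import *
move([.4354,.0092,.112],down(np.deg2rad(-6.3)))
P=eyes.camera_params("wrist"); cv2.imwrite("pics/w1.png",eyes.grab_frame("wrist")[:,:,::-1])
print(P["pose"].round(3).tolist(), w2p([[.4354,.0092,.1255]],P=P))
E
```

```text
t: 1.3
eef_pos: [0.4293, 0.0109, 0.2147]
ee_rot: [-2.179, 1.569, -2.294]
ft_force: [-0.4, -0.1, -0.4]
gripper_width: 0.0573
dp [0.2567, -0.0021, 0.016] rot [-0.0037, -0.0006, 0.0009]
[[0.993, -0.111, -0.031, 0.437], [-0.115, -0.961, -0.251, 0.083], [-0.002, 0.252, -0.968, 0.393], [0.0, 0.0, 0.0, 1.0]] [[329.83538861 243.54676868]]
```

View pics/w1.png

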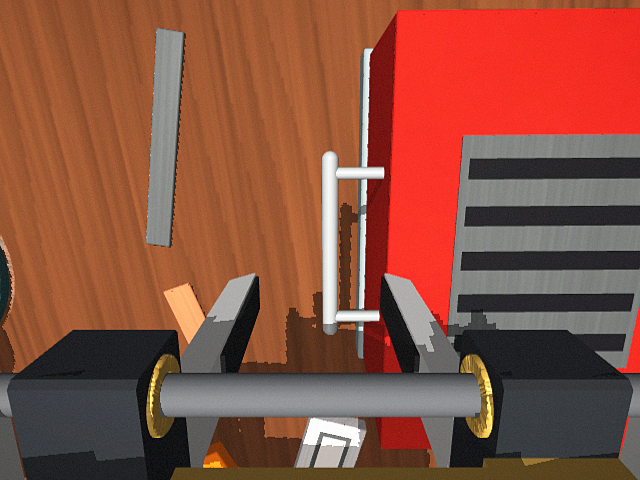

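The bar is at pixel (330,243), where predicted. Now descend and grip.

```bash
python3 -m jog '{"fingers":[-0.34,-0.34,-0.34,-0.34,-0.34,-0.34,-0.34,-1,-1,-1,-1,-1],"dp":[[0,-0.002,0.015],[0.05,-0.002,0.015],[0.13,-0.002,0.015],[0.2,-0.002,0.015],[0.256,-0.002,0.015],[0.256,-0.002,0.015],[0.256,-0.002,0.015],[0.256,-0.002,0.015],[0.256,-0.002,0.015],[0.256,-0.002,0.015],[0.256,-0.002,0.015],[0.256,-0.002,0.015]],"delta_rot":[[0,0,0],[0,0,0],[0,0,0],[0,0,0],[0,0,0],[0,0,0],[0,0,0],[0,0,0],[0,0,0],[0,0,0],[0,0,0],[0,0,0]]}'
python3 - <<'E'
from h import *
a0=np.arctan2(.095,.235); L=.2535; r=rot(); b=np.deg2rad(-6.3)
h=lambda t:np.array([-L*np.cos(a0+t)*np.cos(b),-L*np.cos(a0+t)*np.sin(b),L*np.sin(a0+t)])
for t in np.arange(.1,1.61,.1): print(round(t,1),(r.inv().apply(h(t)-h(0))/.4).round(3).tolist())
E
```

```text
t: 2.55
eef_pos: [0.4365, 0.0134, 0.1146]
ee_rot: [0.15, 1.565, 0.04]
ft_force: [5.8, 0.5, 1.2]
gripper_width: 0.0104
0.1 [-0.057, 0.0, 0.027]
0.2 [-0.112, 0.0, 0.06]
0.3 [-0.162, 0.0, 0.097]
0.4 [-0.209, 0.0, 0.14]
0.5 [-0.252, 0.0, 0.187]
0.6 [-0.289, 0.0, 0.238]
0.7 [-0.321, 0.0, 0.293]
0.8 [-0.347, 0.0, 0.351]
0.9 [-0.368, 0.0, 0.411]
1.0 [-0.382, 0.0, 0.472]
1.1 [-0.391, 0.0, 0.535]
1.2 [-0.393, 0.0, 0.598]
1.3 [-0.388, 0.0, 0.662]
1.4 [-0.378, 0.0, 0.724]
1.5 [-0.361, 0.0, 0.785]
1.6 [-0.338, 0.0, 0.844]
```

```bash
python3 -m jog '{"fingers":[-1,-1,-1,-1,-1,-1,-1,-1,-1,-1,-1,-1],"dp":[[-0.028,0,0.012],[-0.057,0,0.027],[-0.085,0,0.042],[-0.112,0,0.06],[-0.137,0,0.078],[-0.162,0,0.097],[-0.186,0,0.118],[-0.209,0,0.14],[-0.231,0,0.163],[-0.252,0,0.187],[-0.271,0,0.212],[-0.289,0,0.238]],"delta_rot":[[0,0,0],[0,0,0],[0,0,0],[0,0,0],[0,0,0],[0,0,0],[0,0,0],[0,0,0],[0,0,0],[0,0,0],[0,0,0],[0,0,0]]}'
```

```text
t: 3.75
eef_pos: [0.5246, 0.0037, 0.2292]
ee_rot: [3.094, 1.559, 2.984]
ft_force: [-9.3, 1.9, 7.1]
gripper_width: 0.0102
```

```bash
python3 -m jog '{"fingers":[-1,-1,-1,-1,-1,-1,-1,-1,-1,-1,-1,-1],"dp":[[-0.017,0,0.027],[-0.032,0,0.055],[-0.046,0,0.084],[-0.058,0,0.113],[-0.069,0,0.143],[-0.079,0,0.173],[-0.087,0,0.203],[-0.093,0,0.234],[-0.102,0,0.297],[-0.104,0,0.36],[-0.099,0,0.424],[-0.095,0,0.455]],"delta_rot":[[0,0,0],[0,0,0],[0,0,0],[0,0,0],[0,0,0],[0,0,0],[0,0,0],[0,0,0],[0,0,0],[0,0,0],[0,0,0],[0,0,0]]}'
```

```text
t: 4.95
eef_pos: [0.7118, -0.0168, 0.2683]
ee_rot: [0.259, 1.567, 0.149]
ft_force: [3.2, 0.8, 4.3]
gripper_width: 0.0097
```

Now about 1.35 rad. Release and lift; the spring does the rest.

```bash
python3 -m jog '{"fingers":[0,0.3,0.3,0.3,0.3,0.3,0.3,0.3,0.3,1,1,1],"dp":[[0,0,0],[-0.05,0,-0.01],[-0.17,0,-0.03],[-0.2,0,-0.15],[-0.2,0,-0.27],[-0.2,0,-0.4],[-0.2,0,-0.53],[-0.2,0,-0.6],[-0.2,0,-0.6],[-0.2,0,-0.6],[-0.2,0,-0.6],[-0.2,0,-0.6]],"delta_rot":[[0,0,0],[0,0,0],[0,0,0],[0,0,0],[0,0,0],[0,0,0],[0,0,0],[0,0,0],[0,0,0],[0,0,0],[0,0,0],[0,0,0]]}'
python3 - <<'E'
from h import *
P=eyes.camera_params("wrist"); cv2.imwrite("pics/w2.png",eyes.grab_frame("wrist")[:,:,::-1])
cv2.imwrite("pics/s2.png",eyes.grab_frame("side")[:,:,::-1])
np.save("P2.npy",P,allow_pickle=True)
E
```

```text
t: 6.15
eef_pos: [0.472, 0.0091, 0.3458]
ee_rot: [-3.128, 1.569, 3.045]
ft_force: [-0.9, 0.2, 0.8]
gripper_width: 0.0816
```

View pics/w2.png

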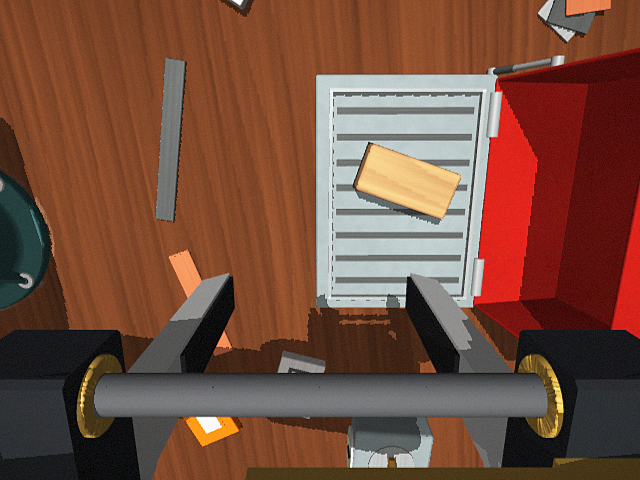

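View pics/s2.png

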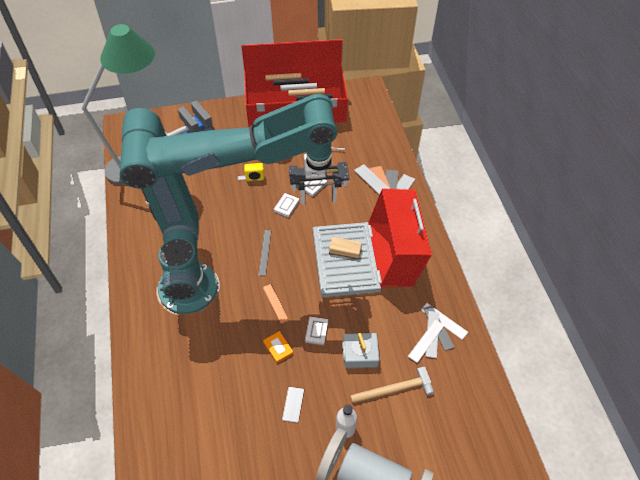

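The hood is fully open and the block lies on the tray, centred at about (410,180) in the wrist view. Next I measure the block and tray.

```bash
python3 - <<'E'
from h import *
P=np.load("P2.npy",allow_pickle=True).item(); im=cv2.imread("pics/w2.png"); hsv=cv2.cvtColor(im,cv2.COLOR_BGR2HSV)
m=(abs(hsv[...,0].astype(int)-16)<6)&(hsv[...,2]>195)&(hsv[...,1]>70)
m=blob(m,(410,180)); print(m.sum(),rect(m,.065,P=P))
w=p2w([[333,92],[483,92],[473,297],[333,297]],.038,P=P); print(w.round(3),w.mean(0))
c,s,a=rect(m,.065,P=P)
for d in (90,-90): move([*c,.2],down(np.deg2rad(a+d)))
move([*c,.045])
E
```

```text
4434 (array([0.5721, 0.0175]), array([108.,  53.]), -25.3)
[[ 0.499  0.125  0.038]
 [ 0.668  0.106  0.038]
 [ 0.653 -0.143  0.038]
 [ 0.473 -0.124  0.038]] [ 0.572983   -0.00921946  0.038     ]
dp [0.3641, 0.0482, 0.2472] rot [-0.7889, -0.0011, -0.0008]
dp [0.3641, 0.0482, 0.2472] rot [1.2111, -0.0008, 0.0012]
dp [0.7516, 0.0482, 0.248] rot None
```

```bash
python3 -m jog '{"fingers":[1,1,1,1,1,1,1,1,1,1,1,1],"dp":[[0.1,0.048,0.247],[0.2,0.048,0.247],[0.3,0.048,0.247],[0.36,0.048,0.247],[0.36,0.048,0.247],[0.36,0.048,0.247],[0.36,0.048,0.247],[0.36,0.048,0.247],[0.36,0.048,0.247],[0.5,0.048,0.247],[0.6,0.048,0.247],[0.6,0.048,0.247]],"delta_rot":[[-0.789,0,0],[-0.789,0,0],[-0.789,0,0],[-0.789,0,0],[-0.789,0,0],[-0.789,0,0],[-0.789,0,0],[-0.789,0,0],[-0.789,0,0],[-0.789,0,0],[-0.789,0,0],[-0.789,0,0]]}'
python3 - <<'E'
from h import *
P=eyes.camera_params("wrist"); im=cv2.cvtColor(eyes.grab_frame("wrist"),cv2.COLOR_RGB2BGR)
cv2.imwrite("pics/w3.png",im); hsv=cv2.cvtColor(im,cv2.COLOR_BGR2HSV)
m=(abs(hsv[...,0].astype(int)-16)<6)&(hsv[...,2]>170)&(hsv[...,1]>70)
s=w2p([[.572,.0175,.065]],P=P)[0].astype(int); print(s)
m=blob(m,tuple(s)); r=rect(m,.065,P=P); print(m.sum(),r)
move([.5721,.0175,.042],down(np.deg2rad(-25.3+90)))
E
```

```text
t: 7.45
eef_pos: [0.5655, 0.018, 0.0972]
ee_rot: [1.94, 1.552, 3.069]
ft_force: [-0.8, 0.9, -1.3]
gripper_width: 0.0941
[325 282]
9552 (array([0.5514, 0.0268]), array([61., 52.]), -25.2)
dp [0.15, -0.0098, 0.0038] rot [0.0002, -0.0025, -0.0063]
```

```bash
python3 -m jog '{"fingers":[1,1,1,-1,-1,-1,-1,-1,-1,-1,-1,-1],"dp":[[0.07,-0.008,0],[0.137,-0.008,0],[0.137,-0.008,0],[0.137,-0.008,0],[0.137,-0.008,0],[0.137,-0.008,0],[0.137,-0.008,0],[0.05,-0.008,0],[-0.05,-0.008,0],[-0.1,-0.008,0],[-0.1,-0.008,0],[-0.1,-0.008,0]],"delta_rot":[[0,0,0],[0,0,0],[0,0,0],[0,0,0],[0,0,0],[0,0,0],[0,0,0],[0,0,0],[0,0,0],[0,0,0],[0,0,0],[0,0,0]]}'
python3 - <<'E'
from h import *
for z in (.137,.02): move([.395,-.11,z],down(0)); move([.395,-.11,z],down(np.pi))
print(p2w([[286,318],[264,287],[265,275],[317,331]],.0).round(3).tolist())
E
```

```text
t: 8.7
eef_pos: [0.5744, 0.0163, 0.1466]
ee_rot: [-1.031, 1.57, 0.099]
ft_force: [0.1, 0.2, -0.3]
gripper_width: 0.0256
dp [0.0238, 0.2707, -0.4769] rot [0.7192, 0.0003, 0.0002]
dp [0.0238, 0.2707, -0.4769] rot [-1.2808, -0.0002, 0.0003]
dp [0.3163, 0.2708, -0.477] rot [0.7192, 0.0003, 0.0002]
dp [0.3163, 0.2708, -0.477] rot [-1.2808, -0.0002, 0.0003]
[[0.315, -0.192, -0.0], [0.262, -0.053, 0.0], [0.274, -0.005, 0.0], [0.408, -0.263, 0.0]]
```

```bash
python3 -m jog '{"fingers":[1,1,1],"dp":[[-0.1,0,0],[-0.3,0,0],[-0.3,0,-0.1]],"delta_rot":[[0,0,0],[0,0,0],[0,0,0]]}'
python3 - <<'E'
from h import *
P=eyes.camera_params("wrist"); im=cv2.cvtColor(eyes.grab_frame("wrist"),cv2.COLOR_RGB2BGR); np.save("P4.npy",P,allow_pickle=True)
cv2.imwrite("pics/w4.png",im)
E
```

```text
t: 9.0
eef_pos: [0.5581, -0.0174, 0.267]
ee_rot: [0.634, 1.569, 1.769]
ft_force: [0.3, -1.1, 0.7]
gripper_width: 0.046
```

View pics/w4.png

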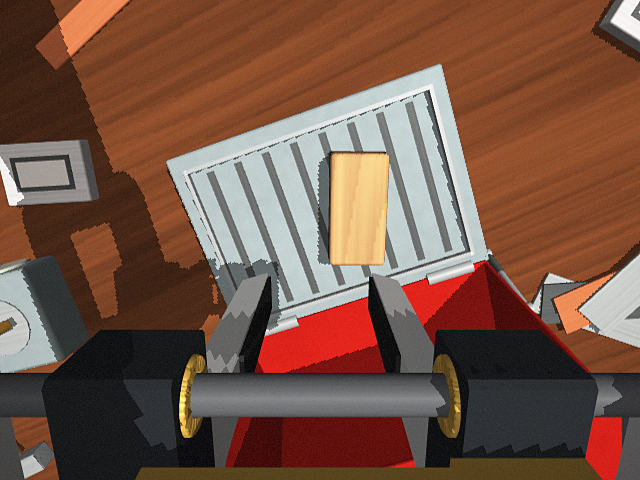

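The block is still on the tray, centred at about (358,208). I lifted before the slow fingers (about 76 mm/s) had closed, so I regrasp.

```bash
python3 - <<'E'
from h import *
P=np.load("P4.npy",allow_pickle=True).item(); im=cv2.imread("pics/w4.png"); hsv=cv2.cvtColor(im,cv2.COLOR_BGR2HSV)
m=blob((abs(hsv[...,0].astype(int)-16)<6)&(hsv[...,2]>195)&(hsv[...,1]>70),(358,208)); c,s,a=rect(m,.065,P=P); print(c,s,a)
move([*c,.042],down(np.deg2rad(a+90)))
E
```

```text
[0.5724 0.0167] [108.  53.] -25.2
dp [0.5773, 0.0146, 0.1113] rot [-0.0022, -0.0016, 0.0053]
```

```bash
python3 -m jog '{"fingers":[1,1,1,1,1,1,1,-1,-1,-1,-1,-1],"dp":[[0.05,0.013,0.105],[0.15,0.013,0.105],[0.27,0.013,0.105],[0.39,0.013,0.105],[0.5,0.013,0.105],[0.575,0.013,0.105],[0.575,0.013,0.105],[0.575,0.013,0.105],[0.575,0.013,0.105],[0.575,0.013,0.105],[0.575,0.013,0.105],[0.575,0.013,0.105]],"delta_rot":[[0,0,0],[0,0,0],[0,0,0],[0,0,0],[0,0,0],[0,0,0],[0,0,0],[0,0,0],[0,0,0],[0,0,0],[0,0,0],[0,0,0]]}'
python3 -m jog '{"fingers":[-1,-1,-1,-1,-1,-1,-1],"dp":[[0,0,0],[0,0,0],[0,0,0],[-0.05,0,0],[-0.15,0,0],[-0.22,0,0],[-0.22,0,0]],"delta_rot":[[0,0,0],[0,0,0],[0,0,0],[0,0,0],[0,0,0],[0,0,0],[0,0,0]]}'
python3 - <<'E'
from h import *
move([.395,-.11,.125],down(0)); move([.395,-.11,.014],down(0))
E
```

```text
t: 10.25
eef_pos: [0.5707, 0.0202, 0.0369]
ee_rot: [-1.28, 1.57, -0.15]
ft_force: [-0.3, -0.5, 0.3]
gripper_width: 0.0574
t: 10.95
eef_pos: [0.5737, 0.0203, 0.1299]
ee_rot: [-1.154, 1.561, -0.024]
ft_force: [0.8, 0.8, -0.9]
gripper_width: 0.0545
dp [0.0078, 0.2649, -0.4853] rot [0.7192, 0.0056, 0.0037]
dp [0.2852, 0.2675, -0.4864] rot [0.7192, 0.0056, 0.0037]
```

```bash
python3 -m jog '{"fingers":[-1,-1,-1,-1,-1,-1,-1,-1,-1,-1,-1,-1],"dp":[[0,0.265,-0.485],[0,0.265,-0.485],[0,0.265,-0.485],[0,0.265,-0.485],[0,0.265,-0.485],[0,0.265,-0.485],[0,0.265,-0.485],[0.1,0.265,-0.485],[0.2,0.265,-0.485],[0.27,0.265,-0.485],[0.295,0.265,-0.485],[0.295,0.265,-0.485]],"delta_rot":[[0.72,0,0],[0.72,0,0],[0.72,0,0],[0.72,0,0],[0.72,0,0],[0.72,0,0],[0.72,0,0],[0.72,0,0],[0.72,0,0],[0.72,0,0],[0.72,0,0],[0.72,0,0]]}'
```

```text
t: 12.15
eef_pos: [0.3904, -0.1092, 0.0054]
ee_rot: [2.719, 1.567, 2.717]
ft_force: [-0.2, -0.5, -1.3]
gripper_width: 0.0552
```

```bash
python3 -m jog '{"fingers":[1,1,1,1,1,1,1,1,1,1,1,1],"dp":[[0,0,0],[0,0,0],[0,0,0],[0,0,0],[-0.1,0,0],[-0.2,0,0],[-0.3,0,0],[-0.4,0,0],[-0.4,0,0],[-0.4,0,0],[-0.4,0,0],[-0.4,0,0]],"delta_rot":[[0,0,0],[0,0,0],[0,0,0],[0,0,0],[0,0,0],[0,0,0],[0,0,0],[0,0,0.1],[0,0,0.2],[0,0,0.35],[0,0,0.35],[0,0,0.35]]}'
python3 - <<'E'
from h import *
s=telemetry.state(); print(s["joint_positions"].round(3), rot().as_matrix()[:,0].round(3))
P=eyes.camera_params("wrist"); im=cv2.cvtColor(eyes.grab_frame("wrist"),cv2.COLOR_RGB2BGR); np.save("P5.npy",P,allow_pickle=True)
cv2.imwrite("pics/w5.png",im)
E
```

```text
t: 13.35
eef_pos: [0.3913, -0.1117, 0.1647]
ee_rot: [1.578, 1.018, 1.571]
ft_force: [0.4, 0.1, -0.5]
gripper_width: 0.0939
[-0.763 -0.007  1.655  0.409  1.872 -0.708] [-0.     0.525 -0.851]
```

View pics/w5.png

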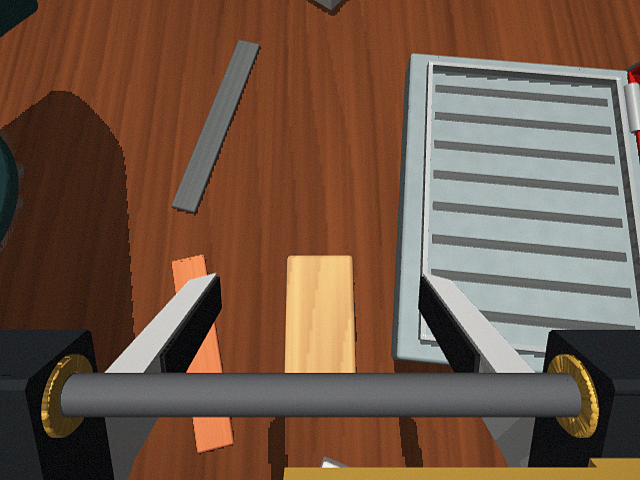

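The block sits flat on the bench in front of the booth. Tilting towards +y drives j4 positive, so tiles go in with the tool pointing +y, farthest first. Next is tile c.

```bash
cat >> h.py <<'E'
def tilt(a,deg):
    """tool tipped by deg from down towards a+90deg, jaw along a (deg)"""
    a=np.deg2rad(a); return R.from_rotvec(np.deg2rad(deg)*np.array([np.cos(a),np.sin(a),0]))*down(a)
E
python3 - <<'E'
from h import *
c=np.array([.4044,-.2659]); l=np.deg2rad(68.6); g=c+.015*np.array([np.cos(l),np.sin(l)]); print(g)
for z in (.1,.006): move([*g,z],tilt(68.6-90,20))
E
```

```text
[ 0.40987315 -0.25193416]
dp [-0.0449, -0.386, 0.0476] rot [0.2114, -0.1037, -0.1266]
dp [0.1554, -0.509, 0.0481] rot [0.2114, -0.1037, -0.1266]
```

```bash
python3 -m jog '{"fingers":[1,1,1,1,1,1,1,1,1,1],"dp":[[-0.045,-0.386,0.047],[-0.045,-0.386,0.047],[-0.045,-0.386,0.047],[-0.045,-0.386,0.047],[-0.045,-0.386,0.047],[0.05,-0.445,0.047],[0.13,-0.495,0.047],[0.155,-0.509,0.047],[0.155,-0.509,0.047],[0.155,-0.509,0.047]],"delta_rot":[[0.211,-0.104,-0.127],[0.211,-0.104,-0.127],[0.211,-0.104,-0.127],[0.211,-0.104,-0.127],[0.211,-0.104,-0.127],[0.211,-0.104,-0.127],[0.211,-0.104,-0.127],[0.211,-0.104,-0.127],[0.211,-0.104,-0.127],[0.211,-0.104,-0.127]]}'
python3 - <<'E'
from h import *
cv2.imwrite("pics/w6.png",eyes.grab_frame("wrist")[:,:,::-1])
E
```

```text
t: 14.4
eef_pos: [0.4117, -0.2513, 0.0094]
ee_rot: [1.553, 1.223, 1.185]
ft_force: [0.9, -0.2, -0.1]
gripper_width: 0.0938
```

View pics/w6.png

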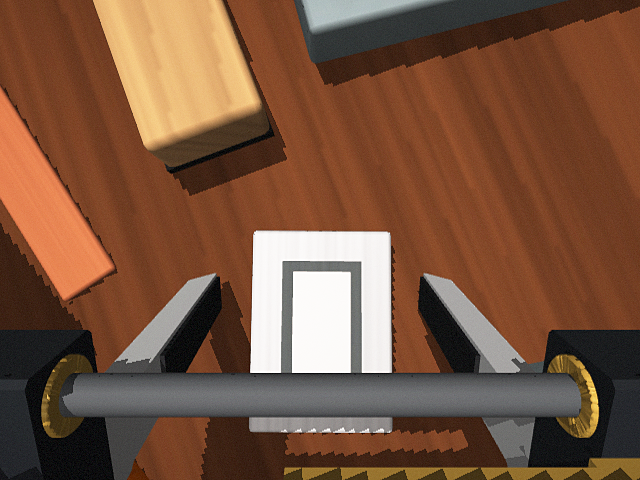

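The tile is squarely between the fingers. Close and lift.

```bash
python3 -m jog '{"fingers":[-1,-1,-1,-1,-1,-1,-1,-1,-1,-1,-1,-1],"dp":[[0.008,-0.003,0],[0.008,-0.003,0],[0.008,-0.003,0],[0.008,-0.003,0],[0.008,-0.003,0],[0.008,-0.003,0],[0.008,-0.003,0],[0.008,-0.003,0],[-0.11,0.04,0],[-0.23,0.085,0],[-0.35,0.13,0],[-0.46,0.17,0]],"delta_rot":[[0,0,0],[0,0,0],[0,0,0],[0,0,0],[0,0,0],[0,0,0],[0,0,0],[0,0,0],[0,0,0],[0,0,0],[0,0,0],[0,0,0]]}'
python3 - <<'E'
from h import *
b=-6.3; c=np.array([.566,-.006]); ex=np.array([np.cos(np.deg2rad(b)),np.sin(np.deg2rad(b))]); ey=np.array([-ex[1],ex[0]])
for y in (.085,.025,-.035): print(y,(c-.015*ex+y*ey).round(4))
p=c-.015*ex+.085*ey
s=telemetry.state(); print(s["joint_positions"].round(3))
move([*p,.16],tilt(b,110))
move([*p,.16],tilt(b,90))
E
```

```text
t: 15.65
eef_pos: [0.4093, -0.2492, 0.2042]
ee_rot: [1.57, 1.222, 1.2]
ft_force: [1.3, -0.6, -1.9]
gripper_width: 0.0637
0.085 [0.5604 0.0801]
0.025 [0.5538 0.0205]
-0.035 [ 0.5472 -0.0391]
[-0.889  0.012  1.493  0.31   1.803 -0.472]
dp [0.4129, 0.8121, 0.0543] rot [-0.0776, 0.1668, 0.9939]
dp [0.4129, 0.8121, 0.0543] rot [-0.1011, 0.1446, 0.7733]
```

I picked with the tilt in the wrong sense: it would end pointing 20° upward. I'll set the tile down, re-tilt to −15° and regrasp.

```bash
python3 -m jog '{"fingers":[-1,-1,-1,-1,-1,-1,1,1,1,1,1,1],"dp":[[0.12,-0.044,0],[0.24,-0.089,0],[0.35,-0.13,0],[0.43,-0.159,0],[0.466,-0.172,0],[0.466,-0.172,0],[0.466,-0.172,0],[0.466,-0.172,0],[0.466,-0.172,0],[0.466,-0.172,0],[0.33,-0.12,0],[0.33,-0.12,0]],"delta_rot":[[0,0,0],[0,0,0],[0,0,0],[0,0,0],[0,0,0],[0,0,0],[0,0,0],[0,0,0],[0,0,0],[0,0,0],[0,0,0],[0,0,0]]}'
python3 - <<'E'
from h import *
c=np.array([.4044,-.2659]); l=np.deg2rad(68.6); g=c+.015*np.array([np.cos(l),np.sin(l)])
for z in (.06,.006): move([*g,z],tilt(68.6-90,-15))
E
```

```text
t: 16.85
eef_pos: [0.413, -0.2522, 0.0678]
ee_rot: [1.538, 1.225, 1.17]
ft_force: [0.6, -1.5, -0.1]
gripper_width: 0.0939
dp [0.0176, -0.0088, -0.0077] rot [0.0025, 0.0071, -0.3865]
dp [0.1446, -0.0545, -0.0092] rot [0.0025, 0.0071, -0.3865]
```

```bash
python3 -m jog '{"fingers":[1,1,1,1,1,1,-1,-1,-1,-1,-1,-1],"dp":[[0,0,-0.005],[0,0,-0.005],[0,0,-0.005],[0,0,-0.005],[0.075,-0.03,-0.007],[0.143,-0.054,-0.007],[0.143,-0.054,-0.007],[0.143,-0.054,-0.007],[0.143,-0.054,-0.007],[0.143,-0.054,-0.007],[0.143,-0.054,-0.007],[0.143,-0.054,-0.007]],"delta_rot":[[0,0,-0.387],[0,0,-0.387],[0,0,-0.387],[0,0,-0.387],[0,0,-0.387],[0,0,-0.387],[0,0,-0.387],[0,0,-0.387],[0,0,-0.387],[0,0,-0.387],[0,0,-0.387],[0,0,-0.387]]}'
python3 -m jog '{"fingers":[-1,-1,-1,-1,-1,-1,-1,-1,-1],"dp":[[0,0,0],[0,0,0],[-0.1,-0.027,0],[-0.2,-0.053,0],[-0.32,-0.086,0],[-0.44,-0.118,0],[-0.5,-0.134,0],[-0.5,-0.134,0],[-0.5,-0.134,0]],"delta_rot":[[0,0,0],[0,0,0],[0,0,0],[0,0,0],[0,0,0],[0,0,0],[0,0,0],[0,0,0],[0,0,0]]}'
python3 - <<'E'
from h import *
s=telemetry.state(); print(s["joint_positions"].round(3))
move([.5604,.0801,.17],tilt(-6.3,75)); move([.48,-.10,.22],tilt(-6.3,75))
E
```

```text
t: 18.05
eef_pos: [0.4082, -0.2501, 0.0022]
ee_rot: [-1.555, 1.312, -1.927]
ft_force: [-0.3, -0.4, 2.8]
gripper_width: 0.0637
t: 18.95
eef_pos: [0.4067, -0.2495, 0.207]
ee_rot: [-1.568, 1.313, -1.938]
ft_force: [-0.2, 0.0, -2.8]
gripper_width: 0.0638
[-0.483 -0.092  1.569 -0.257  1.632 -0.132]
dp [-0.1419, 0.9007, 0.0601] rot [-0.1587, 0.0927, 0.9914]
dp [-0.1371, 0.3926, 0.0357] rot [-0.1587, 0.0927, 0.9914]
```

```bash
python3 -m jog '{"fingers":[-1,-1,-1,-1,-1,-1,-1,-1,-1,-1,-1,-1],"dp":[[-0.05,0.05,0.01],[-0.1,0.1,0.02],[-0.12,0.15,0.03],[-0.137,0.2,0.035],[-0.137,0.25,0.035],[-0.137,0.3,0.035],[-0.137,0.35,0.035],[-0.137,0.393,0.035],[-0.137,0.393,0.035],[-0.137,0.393,0.035],[-0.137,0.393,0.035],[-0.137,0.393,0.035]],"delta_rot":[[-0.159,0.093,0.991],[-0.159,0.093,0.991],[-0.159,0.093,0.991],[-0.159,0.093,0.991],[-0.159,0.093,0.991],[-0.159,0.093,0.991],[-0.159,0.093,0.991],[-0.159,0.093,0.991],[-0.159,0.093,0.991],[-0.159,0.093,0.991],[-0.159,0.093,0.991],[-0.159,0.093,0.991]]}'
python3 - <<'E'
from h import *
s=telemetry.state(); print(s["joint_positions"].round(3))
move([.5604,.0801,.17],tilt(-6.3,75)); move([.5604,.0801,.1],tilt(-6.3,75))
cv2.imwrite("pics/s7.png",eyes.grab_frame("scene")[:,:,::-1])
E
```

```text
t: 20.15
eef_pos: [0.4791, -0.0998, 0.2158]
ee_rot: [1.582, 0.256, 1.461]
ft_force: [0.3, 0.0, -3.2]
gripper_width: 0.0638
[-0.871  0.413  1.493  0.991  2.15  -0.603]
dp [0.4828, 0.01, 0.1528] rot [-0.0073, -0.0004, -0.0036]
dp [0.5272, -0.1593, 0.1548] rot [-0.0073, -0.0004, -0.0036]
```

View pics/s7.png

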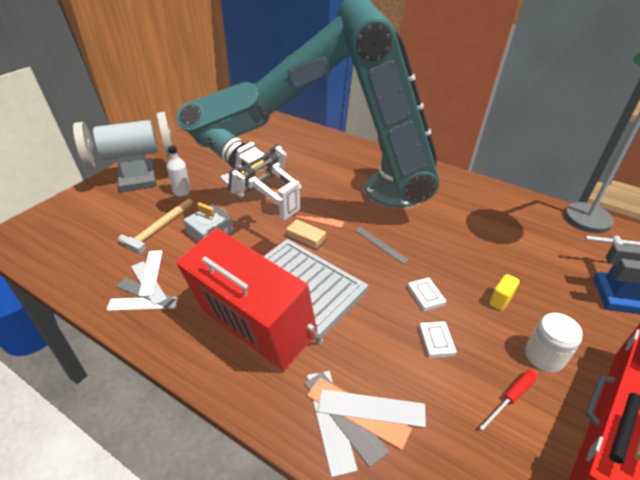

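```bash
python3 -m jog '{"fingers":[-1,-1,-1,-1,-1,-1,-1,-1,-1],"dp":[[0.12,0.0,0.04],[0.24,0.0,0.08],[0.36,0.01,0.12],[0.48,0.01,0.153],[0.483,0.01,0.153],[0.51,-0.08,0.153],[0.526,-0.15,0.154],[0.528,-0.16,0.154],[0.528,-0.16,0.154]],"delta_rot":[[0,0,0],[0,0,0],[0,0,0],[0,0,0],[0,0,0],[0,0,0],[0,0,0],[0,0,0],[0,0,0]]}'
python3 - <<'E'
from h import *
s=telemetry.state(); print(s["joint_positions"].round(3)); print(rot().as_matrix()[:,2].round(3))
move([.5604,.0801,.089],tilt(-6.3,75))
E
```

```text
t: 21.1
eef_pos: [0.562, 0.0789, 0.1052]
ee_rot: [1.57, 0.264, 1.461]
ft_force: [0.7, -0.2, -1.5]
gripper_width: 0.0639
[-0.553  0.493  1.639  1.102  1.784 -0.674]
[ 0.994 -0.109  0.001]
dp [0.0131, -0.0385, -0.0044] rot [0.0008, -0.0, 0.0015]
```

```bash
for i in 1; do python3 -m jog '{"fingers":[-1,-1,-1],"dp":[[0.003,-0.012,-0.003],[0.006,-0.022,-0.003],[0.006,-0.022,-0.003]],"delta_rot":[[0,0,0],[0,0,0],[0,0,0]]}'; python3 -m jog '{"fingers":[-1,-1],"dp":[[0.0025,-0.0095,0],[0.0025,-0.0095,0]],"delta_rot":[[0,0,0],[0,0,0]]}'; done
```

```text
t: 21.4
eef_pos: [0.5611, 0.0787, 0.0961]
ee_rot: [1.568, 0.265, 1.46]
ft_force: [-0.5, -0.5, -2.3]
gripper_width: 0.0638
t: 21.6
eef_pos: [0.5609, 0.079, 0.0916]
ee_rot: [1.569, 0.265, 1.461]
ft_force: [-0.5, 1.1, -2.4]
gripper_width: 0.0638
```

```bash
python3 -m jog '{"fingers":[-1,-1],"dp":[[0.0015,-0.006,0],[0.0015,-0.006,0]],"delta_rot":[[0,0,0],[0,0,0]]}'
```

```text
t: 21.8
eef_pos: [0.5611, 0.0789, 0.0909]
ee_rot: [1.568, 0.262, 1.461]
ft_force: [-1.2, -0.6, 3.6]
gripper_width: 0.064
```

```bash
python3 -m jog '{"fingers":[-1,-1],"dp":[[0.0013,-0.005,0],[0.0013,-0.005,0]],"delta_rot":[[0,0,0],[0,0,0]]}'
```

```text
t: 22.0
eef_pos: [0.5612, 0.0789, 0.0908]
ee_rot: [1.566, 0.259, 1.461]
ft_force: [-2.4, -3.6, 9.9]
gripper_width: 0.0636
```

Contact is confirmed. Ease off, release and retreat along the tool axis.

```bash
python3 -m jog '{"fingers":[-1,0.7,0.7,0.7,0.7,0.7,0.7,0.7,0.7,0.7,0.7,0.7],"dp":[[-0.0015,0.007,0],[-0.0015,0.007,0],[-0.0015,0.007,0],[-0.0015,0.007,0],[-0.0015,0.007,0],[-0.04,0.007,0],[-0.1,0.007,0],[-0.2,0.007,0],[-0.32,0.007,0],[-0.45,0.05,0],[-0.5,0.1,0],[-0.5,0.2,0]],"delta_rot":[[0,0,0],[0,0,0],[0,0,0],[0,0,0],[0,0,0],[0,0,0],[0,0,0],[0,0,0],[0,0,0],[0,0,0],[0,0,0],[0,0,0]]}'
python3 - <<'E'
from h import *
cv2.imwrite("pics/s8.png",eyes.grab_frame("scene")[:,:,::-1])
P=eyes.camera_params("side"); im=cv2.cvtColor(eyes.grab_frame("side"),cv2.COLOR_RGB2BGR)
cv2.imwrite("pics/sd8.png",im); a=cv2.resize(cv2.imread("pics/s8.png")[150:400,200:500],(720,600)); cv2.imwrite("pics/s8c.png",a)
hsv=cv2.cvtColor(im,cv2.COLOR_BGR2HSV)
white=(hsv[...,1]<40)&(hsv[...,2]>150)
for s in [(281,205),(307,184)]: print("tile",rect(blob(white,s),0.018))
E
```

```text
t: 23.2
eef_pos: [0.5418, -0.0968, 0.2164]
ee_rot: [1.572, 0.264, 1.455]
ft_force: [0.5, -0.2, -0.0]
gripper_width: 0.0799
tile (array([0.4056, 0.2841]), array([99., 66.]), 51.8)
tile (array([0.5298, 0.3632]), array([97., 67.]), 37.9)
```

View pics/s8c.png

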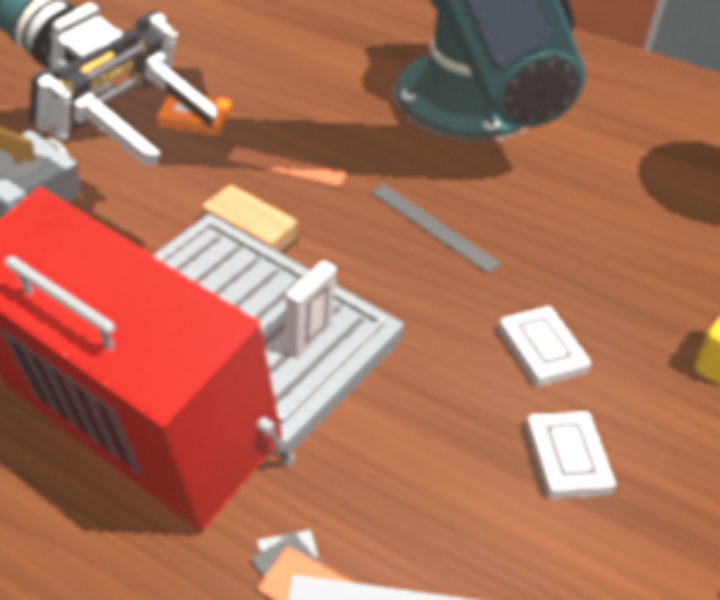

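Tile c stands upright on the tray. Go look at tiles a and b from above.

```bash
python3 - <<'E'
from h import *
move([.45,.22,.28],tilt(-38,-15))
E
```

```text
dp [0.6889, 0.3444, -0.3155] rot [0.3423, -0.1866, -0.9696]
```

```bash
python3 -m jog '{"fingers":[1,1,1,1,1,1,1,1,1,1,1,1],"dp":[[0,0.15,-0.05],[0.1,0.25,-0.1],[0.2,0.344,-0.15],[0.3,0.344,-0.2],[0.45,0.344,-0.25],[0.55,0.344,-0.316],[0.689,0.344,-0.316],[0.689,0.344,-0.316],[0.689,0.344,-0.316],[0.689,0.344,-0.316],[0.689,0.344,-0.316],[0.689,0.344,-0.316]],"delta_rot":[[0.342,-0.187,-0.97],[0.342,-0.187,-0.97],[0.342,-0.187,-0.97],[0.342,-0.187,-0.97],[0.342,-0.187,-0.97],[0.342,-0.187,-0.97],[0.342,-0.187,-0.97],[0.342,-0.187,-0.97],[0.342,-0.187,-0.97],[0.342,-0.187,-0.97],[0.342,-0.187,-0.97],[0.342,-0.187,-0.97]]}'
cat > tl.py <<'E'
from h import *
import sys
P=eyes.camera_params("wrist"); im=cv2.cvtColor(eyes.grab_frame("wrist"),cv2.COLOR_RGB2BGR); cv2.imwrite(sys.argv[1],im)
hsv=cv2.cvtColor(im,cv2.COLOR_BGR2HSV); w=((hsv[...,1]<40)&(hsv[...,2]>185)).astype(np.uint8)
n,l,st,ce=cv2.connectedComponentsWithStats(w)
for k in range(1,n):
    if st[k,4]>1500: print(ce[k].round(),st[k,:4],rect(l==k,.018,P=P))
E
python3 tl.py pics/w9.png; python3 -c "
from h import *
print(telemetry.state()['joint_positions'].round(2))"
```

```text
t: 24.5
eef_pos: [0.4495, 0.2241, 0.2732]
ee_rot: [-1.622, 1.299, -2.278]
ft_force: [-0.0, 0.4, -0.3]
gripper_width: 0.0939
[253. 109.] [217  66  70  93] (array([0.4079, 0.2847]), array([90., 63.]), 51.7)
[558. 193.] [394  70 246 266] (array([ 0.5752, -0.0072]), array([278., 220.]), 83.8)
[468. 265.] [440 243  71  53] (array([ 0.4945, -0.0035]), array([76., 62.]), 20.4)
[ 0.43  0.17  1.17 -0.13  2.04  1.04]
```

View pics/w9.png

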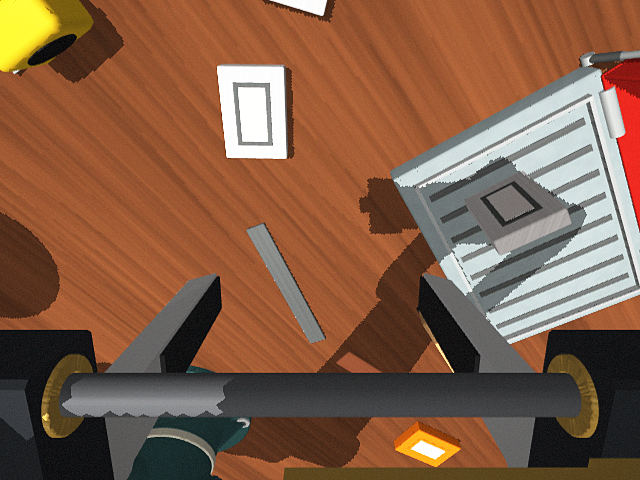

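```bash
python3 - <<'E'
from h import *
l=np.deg2rad(51.7); g=np.array([.4079,.2847])+.015*np.array([np.cos(l),np.sin(l)])
for z in (.06,.007): move([*g,z],tilt(51.7-90,-15))
E
```

```text
dp [0.4937, 0.235, -0.1687] rot [0.008, -0.0067, 0.004]
dp [0.6214, 0.2701, -0.1669] rot [0.008, -0.0067, 0.004]
```

```bash
python3 -m jog '{"fingers":[1,1,1,1,1,1,1,1,1,-1,-1,-1],"dp":[[0.1,0.1,-0.05],[0.2,0.2,-0.1],[0.3,0.235,-0.168],[0.4,0.235,-0.168],[0.494,0.235,-0.168],[0.55,0.25,-0.168],[0.6,0.264,-0.168],[0.621,0.27,-0.168],[0.621,0.27,-0.168],[0.621,0.27,-0.168],[0.621,0.27,-0.168],[0.621,0.27,-0.168]],"delta_rot":[[0,0,0],[0,0,0],[0,0,0],[0,0,0],[0,0,0],[0,0,0],[0,0,0],[0,0,0],[0,0,0],[0,0,0],[0,0,0],[0,0,0]]}'
python3 -m jog '{"fingers":[-1,-1,-1,-1],"dp":[[0,0,0],[0,0,0],[0,0,0],[0,0,0]],"delta_rot":[[0,0,0],[0,0,0],[0,0,0],[0,0,0]]}'
python3 -m jog '{"fingers":[-1,-1,-1,-1,-1,-1,-1,-1,-1],"dp":[[0,0,0],[-0.1,-0.027,0],[-0.2,-0.053,0],[-0.32,-0.086,0],[-0.44,-0.118,0],[-0.54,-0.145,0],[-0.6,-0.16,0],[-0.6,-0.16,0],[-0.6,-0.16,0]],"delta_rot":[[0,0,0],[0,0,0],[0,0,0],[0,0,0],[0,0,0],[0,0,0],[0,0,0],[0,0,0],[0,0,0]]}'
python3 - <<'E'
from h import *
s=telemetry.state(); print(s["joint_positions"].round(3))
move([.5538,-.05,.25],tilt(-6.3,75)); move([.5538,.0205,.18],tilt(-6.3,75)); move([.48,.12,.30],tilt(-6.3,75))
E
```

```text
t: 25.75
eef_pos: [0.4193, 0.2966, 0.0115]
ee_rot: [-1.607, 1.31, -2.268]
ft_force: [0.1, -0.4, 0.0]
gripper_width: 0.0735
t: 26.15
eef_pos: [0.4187, 0.2966, 0.0109]
ee_rot: [-1.61, 1.309, -2.27]
ft_force: [0.4, 0.9, 5.5]
gripper_width: 0.0633
t: 27.05
eef_pos: [0.4207, 0.2949, 0.2568]
ee_rot: [-1.612, 1.306, -2.272]
ft_force: [0.1, 0.5, -2.5]
gripper_width: 0.0633
[ 0.556  0.203  1.163 -0.09   2.026  1.188]
dp [0.1327, -0.4568, 0.7927] rot [-0.3413, 0.1879, 0.9721]
dp [0.2663, -0.2766, 0.6862] rot [-0.3413, 0.1879, 0.9721]
dp [-0.0418, -0.2743, 0.3845] rot [-0.3413, 0.1879, 0.9721]
```

```bash
python3 -m jog '{"fingers":[-1,-1,-1,-1,-1,-1,-1,-1,-1,-1,-1,-1],"dp":[[0.01,-0.04,0.06],[0.02,-0.08,0.13],[0.03,-0.12,0.2],[0.04,-0.16,0.27],[0.05,-0.2,0.34],[0.06,-0.24,0.41],[0.075,-0.28,0.48],[0.09,-0.32,0.55],[0.1,-0.36,0.62],[0.12,-0.4,0.7],[0.133,-0.457,0.793],[0.133,-0.457,0.793]],"delta_rot":[[-0.341,0.188,0.972],[-0.341,0.188,0.972],[-0.341,0.188,0.972],[-0.341,0.188,0.972],[-0.341,0.188,0.972],[-0.341,0.188,0.972],[-0.341,0.188,0.972],[-0.341,0.188,0.972],[-0.341,0.188,0.972],[-0.341,0.188,0.972],[-0.341,0.188,0.972],[-0.341,0.188,0.972]]}'
python3 - <<'E'
from h import *
s=telemetry.state(); print(s["joint_positions"].round(3))
move([.5538,.0205,.105],tilt(-6.3,75))
E
```

```text
t: 28.25
eef_pos: [0.5551, -0.0553, 0.2337]
ee_rot: [1.603, 0.244, 1.459]
ft_force: [-0.9, 1.0, -6.0]
gripper_width: 0.0635
[-0.738  0.453  1.405  1.108  2.068 -0.454]
dp [0.26, -0.2674, -0.0159] rot [-0.0206, 0.001, -0.0113]
```

```bash
python3 -m jog '{"fingers":[-1,-1,-1,-1,-1,-1,-1,-1,-1],"dp":[[0.06,-0.03,-0.004],[0.12,-0.06,-0.008],[0.17,-0.09,-0.015],[0.2,-0.15,-0.015],[0.22,-0.2,-0.015],[0.25,-0.24,-0.015],[0.26,-0.265,-0.015],[0.26,-0.267,-0.015],[0.26,-0.267,-0.015]],"delta_rot":[[-0.02,0,-0.011],[-0.02,0,-0.011],[-0.02,0,-0.011],[-0.02,0,-0.011],[-0.02,0,-0.011],[-0.02,0,-0.011],[-0.02,0,-0.011],[-0.02,0,-0.011],[-0.02,0,-0.011]]}'
python3 -m jog '{"fingers":[-1,-1,-1],"dp":[[0.003,-0.012,0],[0.006,-0.022,0],[0.006,-0.022,0]],"delta_rot":[[0,0,0],[0,0,0],[0,0,0]]}'
```

```text
t: 29.15
eef_pos: [0.5562, 0.023, 0.1217]
ee_rot: [1.538, 0.278, 1.46]
ft_force: [0.8, 0.3, -2.0]
gripper_width: 0.0635
t: 29.45
eef_pos: [0.5563, 0.0227, 0.1121]
ee_rot: [1.539, 0.279, 1.46]
ft_force: [0.0, 0.6, -2.4]
gripper_width: 0.0631
```

```bash
python3 -c "
from h import *
move([.555,.0205,.094],tilt(-6.3,75))"
```

```text
dp [0.0068, -0.0449, -0.0042] rot [0.0203, 0.0005, 0.0107]
```

```bash
python3 -m jog '{"fingers":[-1,-1,-1],"dp":[[0.003,-0.02,-0.004],[0.007,-0.045,-0.004],[0.007,-0.045,-0.004]],"delta_rot":[[0.02,0,0.011],[0.02,0,0.011],[0.02,0,0.011]]}'; python3 -m jog '{"fingers":[-1,-1],"dp":[[0.002,-0.007,0],[0.002,-0.007,0]],"delta_rot":[[0,0,0],[0,0,0]]}'
```

```text
t: 29.75
eef_pos: [0.5546, 0.0209, 0.0924]
ee_rot: [1.573, 0.259, 1.461]
ft_force: [1.1, 0.1, -1.9]
gripper_width: 0.0638
t: 29.95
eef_pos: [0.555, 0.0209, 0.0915]
ee_rot: [1.57, 0.26, 1.461]
ft_force: [-0.5, -0.2, -0.7]
gripper_width: 0.0637
```

```bash
python3 -m jog '{"fingers":[-1,-1],"dp":[[0.0013,-0.005,0],[0.0013,-0.005,0]],"delta_rot":[[0,0,0],[0,0,0]]}'
```

```text
t: 30.15
eef_pos: [0.5549, 0.021, 0.0913]
ee_rot: [1.568, 0.258, 1.461]
ft_force: [-2.1, -0.8, 4.9]
gripper_width: 0.0638
```

Contact at 4.9 N. Release and retreat the same way.

```bash
python3 -m jog '{"fingers":[-1,0.7,0.7,0.7,0.7,0.7,0.7,0.7,0.7,0.7,0.7,0.7],"dp":[[-0.001,0.004,0],[-0.001,0.004,0],[-0.001,0.004,0],[-0.001,0.004,0],[-0.001,0.004,0],[-0.04,0.004,0],[-0.1,0.004,0],[-0.2,0.007,0],[-0.3,0.05,0],[-0.35,0.15,0],[-0.35,0.25,0],[-0.35,0.3,0]],"delta_rot":[[0,0,0],[0,0,0],[0,0,0],[0,0,0],[0,0,0],[0,0,0],[0,0,0],[0,0,0],[0,0,0],[0,0,0],[0,0,0],[0,0,0]]}'
python3 - <<'E'
from h import *
cv2.imwrite("pics/s10.png",eyes.grab_frame("scene")[:,:,::-1])
move([.52,.27,.30],tilt(-50,-15))
E
```

```text
t: 31.35
eef_pos: [0.5439, -0.0847, 0.245]
ee_rot: [1.564, 0.264, 1.457]
ft_force: [1.6, -0.6, -0.2]
gripper_width: 0.0797
dp [0.8075, 0.3579, -0.1557] rot [0.4689, -0.2617, -0.9471]
```

```bash
python3 -m jog '{"fingers":[1,1,1,1,1,1,1,1,1,1,1,1],"dp":[[0,0.12,-0.02],[0.1,0.24,-0.05],[0.2,0.358,-0.08],[0.3,0.358,-0.1],[0.45,0.358,-0.12],[0.55,0.358,-0.156],[0.68,0.358,-0.156],[0.808,0.358,-0.156],[0.808,0.358,-0.156],[0.808,0.358,-0.156],[0.808,0.358,-0.156],[0.808,0.358,-0.156]],"delta_rot":[[0.469,-0.262,-0.947],[0.469,-0.262,-0.947],[0.469,-0.262,-0.947],[0.469,-0.262,-0.947],[0.469,-0.262,-0.947],[0.469,-0.262,-0.947],[0.469,-0.262,-0.947],[0.469,-0.262,-0.947],[0.469,-0.262,-0.947],[0.469,-0.262,-0.947],[0.469,-0.262,-0.947],[0.469,-0.262,-0.947]]}'
python3 -m jog '{"fingers":[1],"dp":[[0,0,0]],"delta_rot":[[0,0,0]]}'
python3 tl.py pics/w11.png
python3 -c "
import cv2,numpy as np
a=cv2.resize(cv2.imread('pics/s10.png')[180:400,200:460],(520,440)); b=cv2.resize(cv2.imread('pics/w11.png'),(280,210)); a=cv2.hconcat([a,cv2.copyMakeBorder(b,0,230,0,0,cv2.BORDER_CONSTANT)]); cv2.imwrite('pics/m11.png',a)"
```

```text
t: 32.6
eef_pos: [0.5202, 0.2727, 0.2933]
ee_rot: [-1.605, 1.298, -2.476]
ft_force: [-0.6, 0.4, -1.0]
gripper_width: 0.0942
t: 32.7
eef_pos: [0.5205, 0.2722, 0.2925]
ee_rot: [-1.612, 1.3, -2.482]
ft_force: [-0.7, -0.6, -0.6]
gripper_width: 0.0939
[259.  59.] [224  10  69 102] (array([0.5313, 0.3628]), array([90., 63.]), 37.5)
[259.  63.] [245  34  29  60] (array([0.5307, 0.3628]), array([53., 27.]), 38.0)
[416. 231.] [384 207  70  58] (array([0.5118, 0.1027]), array([75., 72.]), -6.1)
[574. 282.] [489 214 150 131] (array([ 0.5609, -0.0845]), array([174., 122.]), -6.2)
```

View pics/m11.png

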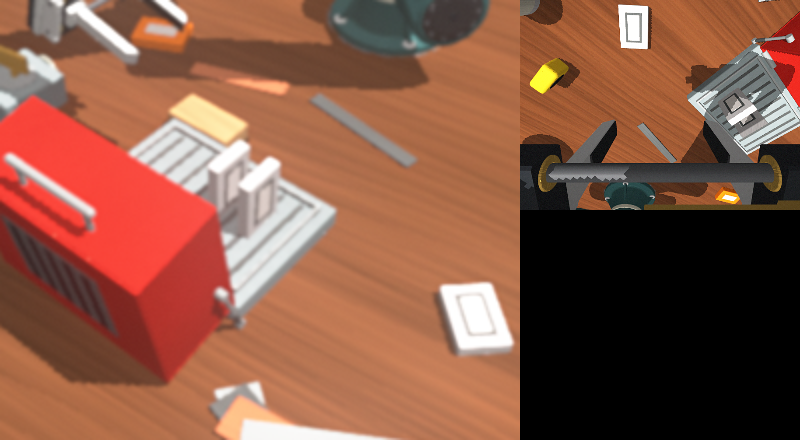

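```bash
python3 - <<'E'
from h import *
print(p2w([[277,130]],.11), p2w([[254,173]],.03))
l=np.deg2rad(37.5); g=np.array([.5313,.3628])+.015*np.array([np.cos(l),np.sin(l)]); print(g)
for z in (.06,.006): move([*g,z],tilt(37.5-90,-15))
E
```

```text
[[0.43231522 0.59090878 0.11      ]] [[0.31102513 0.45664074 0.03      ]]
[0.5432003  0.37193142]
dp [0.5108, 0.3534, -0.1493] rot [0.0288, 0.0006, 0.0043]
dp [0.641, 0.3892, -0.1478] rot [0.0288, 0.0006, 0.0043]
```

```bash
python3 -m jog '{"fingers":[1,1,1,1,1,1,1,1,1,1,-1,-1],"dp":[[0.1,0.07,-0.03],[0.2,0.14,-0.06],[0.3,0.21,-0.09],[0.4,0.28,-0.12],[0.51,0.353,-0.149],[0.55,0.364,-0.149],[0.6,0.378,-0.149],[0.641,0.389,-0.148],[0.641,0.389,-0.148],[0.641,0.389,-0.148],[0.641,0.389,-0.148],[0.641,0.389,-0.148]],"delta_rot":[[0.028,0,0],[0.028,0,0],[0.028,0,0],[0.028,0,0],[0.028,0,0],[0.028,0,0],[0.028,0,0],[0.028,0,0],[0.028,0,0],[0.028,0,0],[0.028,0,0],[0.028,0,0]]}'
python3 -m jog '{"fingers":[-1,-1,-1,-1,-1],"dp":[[0,0,0],[0,0,0],[0,0,0],[0,0,0],[0,0,0]],"delta_rot":[[0,0,0],[0,0,0],[0,0,0],[0,0,0],[0,0,0]]}'
python3 -m jog '{"fingers":[-1,-1,-1,-1,-1,-1,-1,-1,-1],"dp":[[0,0,0],[-0.1,-0.027,0],[-0.2,-0.053,0],[-0.32,-0.086,0],[-0.44,-0.118,0],[-0.54,-0.145,0],[-0.6,-0.16,0],[-0.6,-0.16,0],[-0.6,-0.16,0]],"delta_rot":[[0,0,0],[0,0,0],[0,0,0],[0,0,0],[0,0,0],[0,0,0],[0,0,0],[0,0,0],[0,0,0]]}'
python3 - <<'E'
from h import *
s=telemetry.state(); print(s["joint_positions"].round(3))
move([.5,.10,.28],tilt(-6.3,75)); move([.548,-.11,.25],tilt(-6.3,75))
E
```

```text
t: 33.95
eef_pos: [0.5447, 0.3724, 0.0106]
ee_rot: [-1.562, 1.309, -2.479]
ft_force: [0.5, 0.2, 0.1]
gripper_width: 0.0816
t: 34.45
eef_pos: [0.5439, 0.3722, 0.0092]
ee_rot: [-1.563, 1.307, -2.479]
ft_force: [0.8, 0.1, 2.6]
gripper_width: 0.0635
t: 35.35
eef_pos: [0.5443, 0.3731, 0.2553]
ee_rot: [-1.565, 1.305, -2.481]
ft_force: [-0.3, -0.2, -1.7]
gripper_width: 0.0635
[ 0.533  0.575  0.671 -0.04   2.159  1.431]
dp [0.0737, -0.5022, 0.474] rot [-0.4913, 0.2834, 0.9436]
dp [0.2059, -0.6991, 0.9633] rot [-0.4913, 0.2834, 0.9436]
```

```bash
python3 -m jog '{"fingers":[-1,-1,-1,-1,-1,-1,-1,-1,-1,-1,-1,-1],"dp":[[0.0,-0.08,0.08],[0.01,-0.16,0.16],[0.03,-0.24,0.24],[0.04,-0.32,0.32],[0.05,-0.4,0.4],[0.07,-0.48,0.47],[0.09,-0.53,0.56],[0.12,-0.58,0.65],[0.14,-0.62,0.75],[0.17,-0.66,0.86],[0.206,-0.699,0.963],[0.206,-0.699,0.963]],"delta_rot":[[-0.491,0.283,0.944],[-0.491,0.283,0.944],[-0.491,0.283,0.944],[-0.491,0.283,0.944],[-0.491,0.283,0.944],[-0.491,0.283,0.944],[-0.491,0.283,0.944],[-0.491,0.283,0.944],[-0.491,0.283,0.944],[-0.491,0.283,0.944],[-0.491,0.283,0.944],[-0.491,0.283,0.944]]}'
python3 -m jog '{"fingers":[-1,-1],"dp":[[0,0,0],[0,0,0]],"delta_rot":[[0,0,0],[0,0,0]]}'
python3 - <<'E'
from h import *
s=telemetry.state(); print(s["joint_positions"].round(3))
move([.548,-.0391,.105],tilt(-6.3,75))
cv2.imwrite("pics/s12.png",eyes.grab_frame("scene")[:,:,::-1])
E
```

```text
t: 36.55
eef_pos: [0.548, -0.1153, 0.2396]
ee_rot: [1.588, 0.247, 1.456]
ft_force: [-0.6, 0.3, -3.7]
gripper_width: 0.0636
t: 36.75
eef_pos: [0.5475, -0.1093, 0.2496]
ee_rot: [1.574, 0.259, 1.46]
ft_force: [0.1, 2.0, -1.5]
gripper_width: 0.0637
[-0.802  0.488  1.308  1.091  2.146 -0.46 ]
dp [0.2614, -0.3047, -0.017] rot [-0.0023, 0.0004, -0.0016]
```

```bash
python3 -m jog '{"fingers":[-1,-1,-1,-1,-1,-1,-1,-1,-1],"dp":[[0.06,-0.03,-0.004],[0.12,-0.06,-0.008],[0.17,-0.09,-0.016],[0.2,-0.16,-0.016],[0.22,-0.22,-0.016],[0.25,-0.27,-0.016],[0.261,-0.304,-0.016],[0.261,-0.304,-0.016],[0.261,-0.304,-0.016]],"delta_rot":[[0,0,0],[0,0,0],[0,0,0],[0,0,0],[0,0,0],[0,0,0],[0,0,0],[0,0,0],[0,0,0]]}'
python3 -m jog '{"fingers":[-1,-1,-1],"dp":[[0.003,-0.012,0],[0.007,-0.026,0],[0.007,-0.026,0]],"delta_rot":[[0,0,0],[0,0,0],[0,0,0]]}'
python3 -m jog '{"fingers":[-1,-1],"dp":[[0.0013,-0.005,0],[0.0013,-0.005,0]],"delta_rot":[[0,0,0],[0,0,0]]}'
```

```text
t: 37.7
eef_pos: [0.5498, -0.0401, 0.1089]
ee_rot: [1.566, 0.263, 1.459]
ft_force: [0.1, 0.2, -1.0]
gripper_width: 0.0636
t: 38.0
eef_pos: [0.5493, -0.0404, 0.0957]
ee_rot: [1.57, 0.261, 1.459]
ft_force: [0.5, 0.3, -1.8]
gripper_width: 0.0633
t: 38.2
eef_pos: [0.5494, -0.0403, 0.0939]
ee_rot: [1.57, 0.261, 1.459]
ft_force: [0.8, 0.3, -1.7]
gripper_width: 0.0637
```

```bash
python3 -m jog '{"fingers":[-1,-1],"dp":[[0.002,-0.007,0],[0.002,-0.007,0]],"delta_rot":[[0,0,0],[0,0,0]]}'
```

```text
t: 38.4
eef_pos: [0.5493, -0.0401, 0.0908]
ee_rot: [1.57, 0.261, 1.46]
ft_force: [0.6, 0.1, -2.6]
gripper_width: 0.0635
```

```bash
python3 -m jog '{"fingers":[-1,-1],"dp":[[0.0013,-0.005,0],[0.0013,-0.005,0]],"delta_rot":[[0,0,0],[0,0,0]]}'
```

```text
t: 38.6
eef_pos: [0.5494, -0.0402, 0.0904]
ee_rot: [1.568, 0.259, 1.46]
ft_force: [-0.4, -0.3, 3.5]
gripper_width: 0.0638
```

```bash
python3 -m jog '{"fingers":[-1,0.7,0.7,0.7,0.7,0.7,0.7,0.7,0.7,0.7,0.7,0.7],"dp":[[-0.0005,0.002,0],[-0.0005,0.002,0],[-0.0005,0.002,0],[-0.0005,0.002,0],[-0.0005,0.002,0],[-0.04,0.002,0],[-0.1,0.004,0],[-0.18,0.03,0],[-0.2,0.12,0],[-0.2,0.24,0],[-0.2,0.34,0],[-0.2,0.4,0]],"delta_rot":[[0,0,0],[0,0,0],[0,0,0],[0,0,0],[0,0,0],[0,0,0],[0,0,0],[0,0,0],[0,0,0],[0,0,0],[0,0,0],[0,0,0]]}'
python3 - <<'E'
from h import *
a=eyes.grab_frame("scene")[:,:,::-1]; b=eyes.grab_frame("side")[:,:,::-1]
c=np.hstack([cv2.resize(a[170:360,200:400],(400,380)),cv2.resize(b[200:390,250:450],(400,380))]); cv2.imwrite("pics/m13.png",c)
cv2.imwrite("pics/sd13.png",b)
# timer box top and key from first side image
im=cv2.imread("pics/side0.png"); hsv=cv2.cvtColor(im,cv2.COLOR_BGR2HSV)
m=(abs(hsv[...,0].astype(int)-22)<7)&(hsv[...,1]>110)&(hsv[...,2]>120); m[:330]=0;m[365:]=0;m[:,:350]=0;m[:,380:]=0
ys,xs=np.nonzero(m); print(m.sum(),xs.min(),xs.max(),ys.min(),ys.max()); print(rect(m,.1))
print(p2w([[344.5,335.5],[377,335.5],[379,360],[345.5,361]],.055).round(4))
E
```

```text
t: 39.8
eef_pos: [0.5453, -0.0768, 0.2681]
ee_rot: [1.564, 0.264, 1.458]
ft_force: [0.5, 0.3, 0.4]
gripper_width: 0.0799
66 358 364 333 351
(array([ 0.5249, -0.3811]), array([64., 13.]), 86.8)
[[ 0.4858 -0.326   0.055 ]
 [ 0.5895 -0.349   0.055 ]
 [ 0.5724 -0.4339  0.055 ]
 [ 0.4673 -0.4142  0.055 ]]
```

View pics/m13.png

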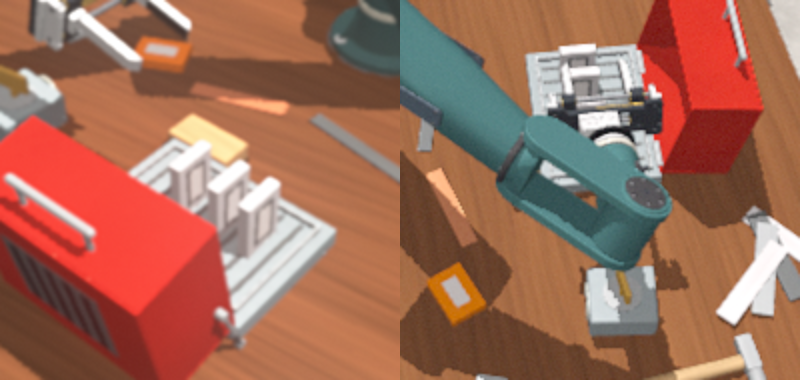

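All three tiles stand apart and the block is on the bench. On to the timer: go above the key and measure its angle.

```bash
python3 -c "
from h import *
move([.527,-.381,.26],tilt(7,0)); move([.53,-.2,.29],tilt(7,0))"
```

```text
dp [-0.7288, -0.2205, 0.0373] rot [-0.1223, 0.1018, -0.826]
dp [-0.3139, -0.0293, -0.0043] rot [-0.1223, 0.1018, -0.826]
```

```bash
python3 -m jog '{"fingers":[0.3,0.3,0.3,0.3,0.3,0.3,0.3,0.3,0.3,0.3,0.3,0.3],"dp":[[-0.05,0.03,0],[-0.1,0.03,0],[-0.16,0.02,0],[-0.22,0,0],[-0.314,-0.03,0],[-0.38,-0.06,0.01],[-0.45,-0.1,0.02],[-0.55,-0.13,0.03],[-0.65,-0.17,0.03],[-0.729,-0.22,0.037],[-0.729,-0.22,0.037],[-0.729,-0.22,0.037]],"delta_rot":[[-0.122,0.102,-0.826],[-0.122,0.102,-0.826],[-0.122,0.102,-0.826],[-0.122,0.102,-0.826],[-0.122,0.102,-0.826],[-0.122,0.102,-0.826],[-0.122,0.102,-0.826],[-0.122,0.102,-0.826],[-0.122,0.102,-0.826],[-0.122,0.102,-0.826],[-0.122,0.102,-0.826],[-0.122,0.102,-0.826]]}'
python3 -m jog '{"fingers":[0.3],"dp":[[0,0,0]],"delta_rot":[[0,0,0]]}'
python3 - <<'E'
from h import *
P=eyes.camera_params("wrist"); im=cv2.cvtColor(eyes.grab_frame("wrist"),cv2.COLOR_RGB2BGR); cv2.imwrite("pics/w14.png",im); np.save("P14.npy",P,allow_pickle=True)
print(telemetry.state()["joint_positions"].round(3), w2p([[.527,-.381,.1]],P=P))
hsv=cv2.cvtColor(im,cv2.COLOR_BGR2HSV)
m=(abs(hsv[...,0].astype(int)-22)<7)&(hsv[...,1]>110)&(hsv[...,2]>120)
s=w2p([[.527,-.381,.103]],P=P)[0].astype(int); m=blob(m,tuple(s)); print(m.sum(),rect(m,.103,P=P),np.argwhere(m).mean(0))
E
```

```text
t: 41.1
eef_pos: [0.5252, -0.3809, 0.2516]
ee_rot: [2.37, 1.555, 2.489]
ft_force: [-0.2, 0.3, -0.6]
gripper_width: 0.0609
t: 41.2
eef_pos: [0.526, -0.3801, 0.2537]
ee_rot: [2.367, 1.559, 2.489]
ft_force: [0.7, -0.5, 0.1]
gripper_width: 0.0608
[-7.120e-01  3.200e-01  1.001e+00 -1.000e-03  1.832e+00 -8.340e-01] [[323.12893203 225.29640135]]
762 (array([ 0.5277, -0.375 ]), array([57., 11.]), -87.1) [218.20997375 325.53543307]
```

View pics/w14.png

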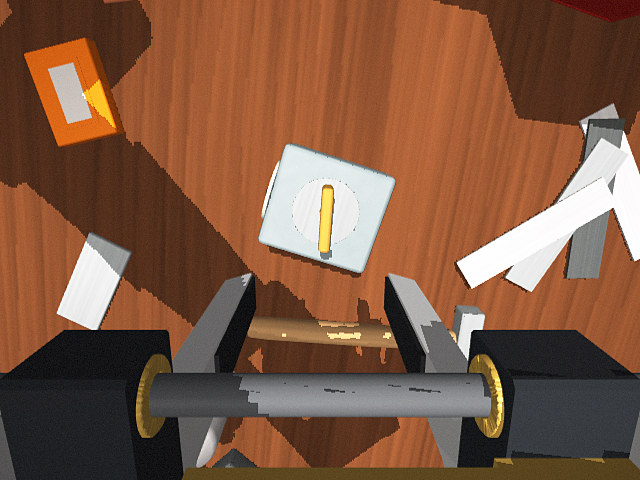

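The key wing is seen top-down at about (325,218). It is centred at (0.5277, −0.375), with its long axis at 93°.

```bash
python3 -c "
from h import *
move([.5277,-.375,.076],tilt(2.9,0))"
```

```text
dp [0.4459, 0.0082, 0.0087] rot [0.0454, -0.0052, -0.0047]
```

```bash
python3 -m jog '{"fingers":[0.1,0.1,0.1,0.1,0,0,-1,-1,-1,-1,-1,-1],"dp":[[0.1,0.008,0.008],[0.2,0.008,0.008],[0.3,0.008,0.008],[0.4,0.008,0.008],[0.445,0.008,0.008],[0.445,0.008,0.008],[0.445,0.008,0.008],[0.445,0.008,0.008],[0.445,0.008,0.008],[0.445,0.008,0.008],[0.445,0.008,0.008],[0.445,0.008,0.008]],"delta_rot":[[0.045,-0.005,-0.005],[0.045,-0.005,-0.005],[0.045,-0.005,-0.005],[0.045,-0.005,-0.005],[0.045,-0.005,-0.005],[0.045,-0.005,-0.005],[0.045,-0.005,-0.005],[0.045,-0.005,-0.005],[0.045,-0.005,-0.005],[0.045,-0.005,-0.005],[0.045,-0.005,-0.005],[0.045,-0.005,-0.005]]}'
python3 -m jog '{"fingers":[-1,-1,-1],"dp":[[0,0,0],[0,0,0],[0,0,0]],"delta_rot":[[0,0,0],[0,0,0],[0,0,0]]}'
```

```text
t: 42.45
eef_pos: [0.5292, -0.3759, 0.0778]
ee_rot: [-0.606, 1.566, -0.555]
ft_force: [4.8, -0.2, 1.6]
gripper_width: 0.01
t: 42.75
eef_pos: [0.5292, -0.3759, 0.0778]
ee_rot: [-0.642, 1.566, -0.59]
ft_force: [4.8, -0.1, 2.1]
gripper_width: 0.0099
```

```bash
python3 -m jog '{"fingers":[-1,-1,-1,-1,-1,-1,-1,-1,-1,-1,-1,-1],"dp":[[0,0,0],[0,0,0],[0,0,0],[0,0,0],[0,0,0],[0,0,0],[0,0,0],[0,0,0],[0,0,0],[0,0,0],[0,0,0],[0,0,0]],"delta_rot":[[0.09,0,0],[0.18,0,0],[0.27,0,0],[0.36,0,0],[0.45,0,0],[0.54,0,0],[0.63,0,0],[0.72,0,0],[0.81,0,0],[0.9,0,0],[0.95,0,0],[0.95,0,0]]}'
python3 -c "
from h import *
s=telemetry.state();print(s['joint_positions'].round(3),s['torque'].round(3),rot().as_matrix()[:,2].round(3))"
```

```text
t: 43.95
eef_pos: [0.5302, -0.3768, 0.0778]
ee_rot: [0.818, 1.563, -0.625]
ft_force: [8.9, -3.0, 0.8]
gripper_width: 0.0099
[-7.050e-01  3.560e-01  1.305e+00  1.000e-03  1.473e+00  7.370e-01] [-0.332 -1.191 -0.094] [ 0.128 -0.992  0.006]
```

```bash
python3 -m jog '{"fingers":[-1,-1,-1,-1,-1,-1,-1,-1,-1,-1,-1,-1],"dp":[[0,0.003,0],[0,0.003,0],[0,0.003,0],[0,0.003,0],[0,0.003,0],[0,0.003,0],[0,0.003,0],[0,0.003,0],[0,0.003,0],[0,0.003,0],[0,0.003,0],[0,0.003,0]],"delta_rot":[[0.09,0,0],[0.18,0,0],[0.27,0,0],[0.36,0,0],[0.45,0,0],[0.54,0,0],[0.63,0,0],[0.72,0,0],[0.81,0,0],[0.9,0,0],[0.95,0,0],[0.95,0,0]]}'
python3 -c "
from h import *
s=telemetry.state();print(s['joint_positions'].round(3),s['torque'].round(3),rot().as_matrix()[:,2].round(3))"
```

```text
t: 45.15
eef_pos: [0.5295, -0.3779, 0.0778]
ee_rot: [1.792, 1.564, -1.143]
ft_force: [3.7, -4.3, 1.6]
gripper_width: 0.0102
[-0.705  0.357  1.303 -0.003  1.475  2.231] [-0.562 -0.548 -0.062] [-0.979 -0.204 -0.002]
```

```bash
python3 -m jog '{"fingers":[0,0,0,0,0,0,0,0,0,0,0,0],"dp":[[0,0,0],[0,0,0],[0,0,0],[0,0,0],[-0.12,0,0],[-0.12,0,0],[-0.12,0,0],[-0.12,0,0],[-0.12,0,0],[-0.12,0,0],[-0.12,0,0],[-0.12,0,0]],"delta_rot":[[0,0,0],[0,0,0],[0,0,0],[0,0,0],[0,0,0],[-0.1,0,0],[-0.2,0,0],[-0.3,0,0],[-0.4,0,0],[-0.5,0,0],[-0.6,0,0],[-0.6,0,0]]}'
python3 -m jog '{"fingers":[0,0,0,0,0,0,0,0,0,0,0,0],"dp":[[0,0,0],[0,0,0],[0,0,0],[0,0,0],[0,0,0],[0,0,0],[0,0,0],[0,0,0],[0,0,0],[0,0,0],[0,0,0],[0,0,0]],"delta_rot":[[-0.09,0,0],[-0.18,0,0],[-0.27,0,0],[-0.36,0,0],[-0.45,0,0],[-0.54,0,0],[-0.63,0,0],[-0.72,0,0],[-0.81,0,0],[-0.9,0,0],[-0.99,0,0],[-1,0,0]]}'
python3 -m jog '{"fingers":[0,0,0,0,0,0],"dp":[[0,0,0],[0,0,0],[0,0,0],[0,0,0],[0,0,0],[0,0,0]],"delta_rot":[[-0.09,0,0],[-0.18,0,0],[-0.27,0,0],[-0.36,0,0],[-0.4,0,0],[-0.4,0,0]]}'
python3 - <<'E'
from h import *
print(telemetry.state()["joint_positions"].round(3))
P=eyes.camera_params("wrist"); im=cv2.cvtColor(eyes.grab_frame("wrist"),cv2.COLOR_RGB2BGR); cv2.imwrite("pics/w15.png",im)
hsv=cv2.cvtColor(im,cv2.COLOR_BGR2HSV)
m=(abs(hsv[...,0].astype(int)-22)<7)&(hsv[...,1]>110)&(hsv[...,2]>120)
s=w2p([[.5285,-.376,.103]],P=P)[0].astype(int); m=blob(m,tuple(s)); print(s,m.sum(),rect(m,.103,P=P))
move([.529,-.376,.076],tilt(-168.2+180,0))
E
```

```text
t: 46.35
eef_pos: [0.5284, -0.375, 0.1243]
ee_rot: [-0.381, 1.57, -2.369]
ft_force: [0.4, -0.0, -0.5]
gripper_width: 0.0468
t: 47.55
eef_pos: [0.5285, -0.3751, 0.1243]
ee_rot: [-1.852, 1.57, -2.272]
ft_force: [-0.0, -0.2, 0.0]
gripper_width: 0.047
t: 48.15
eef_pos: [0.5286, -0.3752, 0.1244]
ee_rot: [-2.007, 1.57, -1.802]
ft_force: [0.2, -0.1, -0.2]
gripper_width: 0.047
[-7.040e-01  3.310e-01  1.242e+00 -1.000e-03  1.568e+00 -9.100e-01]
[320 277] 1859 (array([ 0.5278, -0.373 ]), array([59., 10.]), -78.2)
dp [0.1211, -0.0021, 0.0006] rot [-0.0007, -0.0002, 0.0006]
```

```bash
python3 -m jog '{"fingers":[0,0,0,-1,-1,-1,-1,-1,-1,-1,-1],"dp":[[0.06,0,0],[0.12,0,0],[0.12,0,0],[0.12,0,0],[0.12,0,0],[0.12,0,0],[0.12,0,0],[0.12,0,0],[0.12,0,0],[0.12,0,0],[0.12,0,0]],"delta_rot":[[0,0,0],[0,0,0],[0,0,0],[0,0,0],[0,0,0],[0,0,0],[0,0,0],[0,0,0],[0,0,0],[0,0,0],[0,0,0]]}'
python3 -m jog '{"fingers":[-1,-1,-1,-1,-1,-1,-1,-1,-1,-1,-1,-1],"dp":[[0,0,0],[0,0,0],[0,0,0],[0,0,0],[0,0,0],[0,0,0],[0,0,0],[0,0,0],[0,0,0],[0,0,0],[0,0,0],[0,0,0]],"delta_rot":[[0.09,0,0],[0.18,0,0],[0.27,0,0],[0.36,0,0],[0.45,0,0],[0.54,0,0],[0.63,0,0],[0.72,0,0],[0.81,0,0],[0.9,0,0],[0.99,0,0],[1,0,0]]}'
python3 -m jog '{"fingers":[-1,-1,-1,-1,-1,-1,-1,-1,-1,-1,-1,-1],"dp":[[0,0,0],[0,0,0],[0,0,0],[0,0,0],[0,0,0],[0,0,0],[0,0,0],[0,0,0],[0,0,0],[0,0,0],[0,0,0],[0,0,0]],"delta_rot":[[0.09,0,0],[0.18,0,0],[0.27,0,0],[0.36,0,0],[0.45,0,0],[0.54,0,0],[0.63,0,0],[0.72,0,0],[0.81,0,0],[0.9,0,0],[0.99,0,0],[1,0,0]]}'
python3 -c "
from h import *
s=telemetry.state();print(s['joint_positions'].round(3),s['torque'].round(3),rot().as_matrix()[:,2].round(3))"
```

```text
t: 49.3
eef_pos: [0.5291, -0.3757, 0.0775]
ee_rot: [-1.219, 1.568, -1.011]
ft_force: [0.1, 0.6, 2.9]
gripper_width: 0.0101
t: 50.5
eef_pos: [0.5305, -0.3766, 0.0775]
ee_rot: [0.59, 1.564, -0.773]
ft_force: [4.9, -2.9, 0.9]
gripper_width: 0.0096
t: 51.7
eef_pos: [0.5289, -0.3763, 0.0775]
ee_rot: [1.524, 1.567, -1.406]
ft_force: [-0.4, -2.4, 3.4]
gripper_width: 0.016
[-0.704  0.357  1.304 -0.003  1.478  2.226] [-0.376  0.277  1.328] [-0.978 -0.21   0.   ]
```

The opening grew to 16 mm with a 1.3 N m torque, so either the grip slipped or the key met its stop. Release, go back and measure.

```bash
python3 -m jog '{"fingers":[0,0,0,0,0,0,0,0,0,0,0,0],"dp":[[0,0,0],[0,0,0],[0,0,0],[0,0,0],[-0.12,0,0],[-0.12,0,0],[-0.12,0,0],[-0.12,0,0],[-0.12,0,0],[-0.12,0,0],[-0.12,0,0],[-0.12,0,0]],"delta_rot":[[0,0,0],[0,0,0],[0,0,0],[0,0,0],[0,0,0],[-0.1,0,0],[-0.2,0,0],[-0.3,0,0],[-0.4,0,0],[-0.5,0,0],[-0.6,0,0],[-0.6,0,0]]}'
cat > key.py <<'E'
from h import *
import sys
print(telemetry.state()["joint_positions"].round(3)[5])
P=eyes.camera_params("wrist"); im=cv2.cvtColor(eyes.grab_frame("wrist"),cv2.COLOR_RGB2BGR); cv2.imwrite(sys.argv[1],im)
hsv=cv2.cvtColor(im,cv2.COLOR_BGR2HSV)
m=(abs(hsv[...,0].astype(int)-22)<7)&(hsv[...,1]>110)&(hsv[...,2]>120)
s=w2p([[.5285,-.376,.103]],P=P)[0].astype(int); m=blob(m,tuple(s)); r=rect(m,.103,P=P); print(s,m.sum(),r)
for a in (r[2]+90,r[2]-90): print(a); move([.529,-.376,.076],tilt(a,0))
E
python3 key.py pics/w16.png
```

```text
t: 52.9
eef_pos: [0.5286, -0.375, 0.1242]
ee_rot: [-0.054, 1.57, -2.041]
ft_force: [-0.3, 0.1, -0.5]
gripper_width: 0.0471
1.283
[320 275] 1872 (array([ 0.5326, -0.3764]), array([54., 15.]), -51.9)
38.1
dp [0.1203, 0.0019, 0.0018] rot [-1.6888, 0.0001, 0.0004]
-141.9
dp [0.1203, 0.0019, 0.0018] rot [0.3112, 0.0003, -0.0]
```

```bash
python3 -m jog '{"fingers":[0,0,0,0,0,-1,-1,-1,-1,-1,-1,-1],"dp":[[0,0,0],[0,0,0],[0,0,0],[0.06,0.002,0.002],[0.12,0.002,0.002],[0.12,0.002,0.002],[0.12,0.002,0.002],[0.12,0.002,0.002],[0.12,0.002,0.002],[0.12,0.002,0.002],[0.12,0.002,0.002],[0.12,0.002,0.002]],"delta_rot":[[0.09,0,0],[0.18,0,0],[0.27,0,0],[0.311,0,0],[0.311,0,0],[0.311,0,0],[0.311,0,0],[0.311,0,0],[0.311,0,0],[0.311,0,0],[0.311,0,0],[0.311,0,0]]}'
python3 -m jog '{"fingers":[-1,-1,-1],"dp":[[0,0,0],[0,0,0],[0,0,0]],"delta_rot":[[0.04,0,0],[0.08,0,0],[0.08,0,0]]}'
python3 -c "
from h import *
s=telemetry.state();print(s['torque'].round(3),rot().as_matrix()[:,2].round(3))"
python3 -m jog '{"fingers":[-1,-1,-1],"dp":[[0,0,0],[0,0,0],[0,0,0]],"delta_rot":[[0.04,0,0],[0.08,0,0],[0.08,0,0]]}'
python3 -c "
from h import *
s=telemetry.state();print(s['torque'].round(3),rot().as_matrix()[:,2].round(3))"
```

```text
t: 54.15
eef_pos: [0.5295, -0.3772, 0.0781]
ee_rot: [1.394, 1.567, -1.086]
ft_force: [-1.3, -0.3, 4.1]
gripper_width: 0.0096
t: 54.45
eef_pos: [0.5296, -0.3773, 0.0781]
ee_rot: [1.494, 1.567, -1.11]
ft_force: [-1.1, -0.4, 5.4]
gripper_width: 0.0112
[-0.233  0.31   0.597] [-0.859 -0.512  0.   ]
t: 54.75
eef_pos: [0.5296, -0.3773, 0.0781]
ee_rot: [1.614, 1.567, -1.115]
ft_force: [-2.4, -2.1, 5.9]
gripper_width: 0.0129
[-0.16   0.378  0.733] [-0.916 -0.401 -0.   ]
```

The wing is at −52°. A 7.0 rad stop on a box with yaw −12.5° predicts −53.6°, and the start angle matches a key already partly wound by about 1.3 rad. Pushing further only slips the wing, so the key is at its stop. Release, back off and check everything.

```bash
python3 -m jog '{"fingers":[0,0,0,0,0,0,0,0,0,0,0,0],"dp":[[0,0,0],[0,0,0],[0,0,0],[0,0,0],[-0.12,0,0],[-0.12,0,0],[-0.2,0,0],[-0.3,0,0],[-0.4,0,0],[-0.45,0,0],[-0.45,0,0],[-0.45,0,0]],"delta_rot":[[-0.15,0,0],[-0.15,0,0],[-0.15,0,0],[-0.15,0,0],[-0.15,0,0],[-0.2,0,0],[-0.3,0,0],[-0.4,0,0],[-0.5,0,0],[-0.6,0,0],[-0.7,0,0],[-0.7,0,0]]}'
python3 key.py pics/w17.png
python3 - <<'E'
from h import *
a=eyes.grab_frame("scene")[:,:,::-1]; b=eyes.grab_frame("side")[:,:,::-1]
c=np.hstack([cv2.resize(a[150:370,80:450],(440,262)),cv2.resize(b[100:450,240:450],(360,600))[:262] if 0 else cv2.resize(b[130:440,240:450],(178,262))]); cv2.imwrite("pics/m18.png",c)
c=np.hstack([cv2.resize(a[140:360,150:400],(450,396)),cv2.resize(b[130:440,240:450],(268,396))]); cv2.imwrite("pics/m18.png",c)
E
```

```text
t: 55.95
eef_pos: [0.5295, -0.3764, 0.258]
ee_rot: [0.792, 1.567, -0.837]
ft_force: [0.1, 0.9, -0.6]
gripper_width: 0.0468
0.924
[318 223] 877 (array([ 0.5321, -0.3755]), array([54., 15.]), -51.8)
38.2
dp [0.4526, -0.0013, -0.0011] rot [-1.4621, 0.0013, 0.0007]
-141.8
dp [0.4526, -0.0013, -0.0011] rot [0.5379, 0.0006, -0.0011]
```

View pics/m18.png

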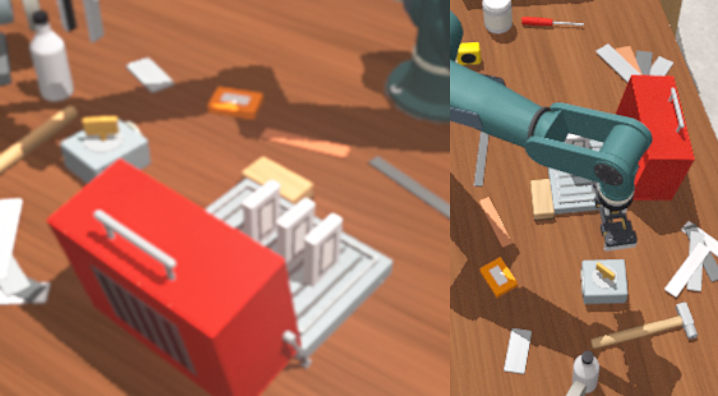

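All three tiles stand, the hood is open and the key is unmoved. The block, at side pixel (311,285), looks closer to the booth than I left it, so I'll measure it.

```bash
python3 - <<'E'
from h import *
for n,box in (("side",(285,335,260,310)),("scene",(250,360,210,265))):
    im=cv2.cvtColor(eyes.grab_frame(n),cv2.COLOR_RGB2BGR); hsv=cv2.cvtColor(im,cv2.COLOR_BGR2HSV)
    m=(abs(hsv[...,0].astype(int)-16)<6)&(hsv[...,2]>185)&(hsv[...,1]>70); k=np.zeros_like(m); k[box[2]:box[3],box[0]:box[1]]=1; m&=k
    nn,l,st,_=cv2.connectedComponentsWithStats(m.astype(np.uint8)); j=1+st[1:,4].argmax(); r=rect(l==j,.035,n); print(n,st[j],r,np.hypot(*(r[0]-[.566,-.006])))
E
```

```text
side [303 270  19  28 426] (array([ 0.4242, -0.0946]), array([111.,  55.]), 84.7) 0.16720406693618423
scene [283 226  42  27 215] (array([ 0.4273, -0.0904]), array([127.,  61.]), 83.9) 0.16236086351088425
```

The block has been knocked to 0.167 m from the tray centre, under the 0.17 m limit, so I need to move it. First check when that happened.

```bash
python3 - <<'E'
from h import *
def f(im,n,box):
    hsv=cv2.cvtColor(im,cv2.COLOR_BGR2HSV)
    m=(abs(hsv[...,0].astype(int)-16)<6)&(hsv[...,2]>170)&(hsv[...,1]>70); k=np.zeros_like(m); k[box[2]:box[3],box[0]:box[1]]=1; m&=k
    nn,l,st,_=cv2.connectedComponentsWithStats(m.astype(np.uint8)); j=1+st[1:,4].argmax(); r=rect(l==j,.035,n); return st[j],r,round(np.hypot(*(r[0]-[.566,-.006])),4)
B=(250,360,205,265)
for p in ("s7","s8","s10","s12"): print(p,f(cv2.imread(f"pics/{p}.png"),"scene",B))
m=cv2.imread("pics/m13.png")[:, :400]; m=cv2.resize(m,(200,190)); im=np.zeros((480,640,3),np.uint8); im[170:360,200:400]=m; print("m13",f(im,"scene",B))
print("now",f(cv2.cvtColor(eyes.grab_frame("scene"),cv2.COLOR_RGB2BGR),"scene",B))
s=telemetry.state(); print(s["joint_positions"].round(3))
move([.4242,-.0946,.12],tilt(84.5-90,0)); move([.4242,-.0946,.012],tilt(84.5-90,0))
E
```

```text
s7 (array([286, 219,  41,  28, 311], dtype=int32), (array([ 0.394 , -0.1068]), array([131.,  72.]), 85.1), np.float64(0.1994))
s8 (array([284, 226,  41,  29, 367], dtype=int32), (array([ 0.4273, -0.0896]), array([128.,  63.]), 85.0), np.float64(0.1619))
s10 (array([284, 226,  41,  27, 283], dtype=int32), (array([ 0.4284, -0.0907]), array([130.,  63.]), 83.8), np.float64(0.1616))
s12 (array([284, 226,  41,  27, 260], dtype=int32), (array([ 0.4285, -0.09  ]), array([129.,  63.]), 83.8), np.float64(0.1611))
m13 (array([283, 226,  42,  27, 262], dtype=int32), (array([ 0.427, -0.09 ]), array([130.,  64.]), 85.0), np.float64(0.1624))
now (array([284, 226,  41,  27, 221], dtype=int32), (array([ 0.4279, -0.0895]), array([128.,  63.]), 84.4), np.float64(0.1614))
[-7.050e-01  3.110e-01  1.008e+00 -1.000e-03  1.822e+00  9.270e-01]
dp [0.34, -0.3048, -0.6865] rot [-0.9781, 0.0002, 0.0005]
dp [0.61, -0.3047, -0.6867] rot [-0.9781, 0.0002, 0.0005]
```

The block was knocked at about t≈22, before the tiles were all in, so step 2 has probably not registered, and the key is now already wound. To keep the order I'll turn the key back about 85°, fix the block, then rewind.

```bash
python3 -m jog '{"fingers":[0,0,0,0,0,0,0,-0.1,-0.1,-0.1],"dp":[[0.05,0,0],[0.1,0,0],[0.15,0,0],[0.2,0,0],[0.25,0,0],[0.3,0,0],[0.32,0,0],[0.38,0,0],[0.45,0,0],[0.45,0,0]],"delta_rot":[[0.09,0,0],[0.18,0,0],[0.27,0,0],[0.36,0,0],[0.45,0,0],[0.538,0,0],[0.538,0,0],[0.538,0,0],[0.538,0,0],[0.538,0,0]]}'
python3 -m jog '{"fingers":[-1,-1,-1,-1,-1,-1,-1,-1],"dp":[[0,0,0],[0,0,0],[0,0,0],[0,0,0],[0,0,0],[0,0,0],[0,0,0],[0,0,0]],"delta_rot":[[0,0,0],[0,0,0],[0,0,0],[0,0,0],[0,0,0],[0,0,0],[0,0,0],[0,0,0]]}'
python3 -m jog '{"fingers":[-1,-1,-1,-1,-1,-1,-1,-1,-1,-1,-1,-1],"dp":[[0,0,0],[0,0,0],[0,0,0],[0,0,0],[0,0,0],[0,0,0],[0,0,0],[0,0,0],[0,0,0],[0,0,0],[0,0,0],[0,0,0]],"delta_rot":[[-0.09,0,0],[-0.18,0,0],[-0.27,0,0],[-0.36,0,0],[-0.45,0,0],[-0.54,0,0],[-0.63,0,0],[-0.72,0,0],[-0.81,0,0],[-0.9,0,0],[-0.95,0,0],[-0.95,0,0]]}'
python3 -m jog '{"fingers":[0,0,0,0,0,0,0,0,0,0],"dp":[[0,0,0],[0,0,0],[0,0,0],[0,0,0],[-0.12,0,0],[-0.2,0,0],[-0.32,0,0],[-0.45,0,0],[-0.45,0,0],[-0.45,0,0]],"delta_rot":[[0,0,0],[0,0,0],[0,0,0],[0,0,0],[0,0,0],[0,0,0],[0,0,0],[0,0,0],[0,0,0],[0,0,0]]}'
python3 key.py pics/w19.png
python3 -c "
from h import *
move([.4242,-.0946,.12],tilt(84.5-90,0)); move([.4242,-.0946,.012],tilt(84.5-90,0))"
```

```text
t: 57.25
eef_pos: [0.5269, -0.3745, 0.0721]
ee_rot: [-1.282, 1.563, 2.527]
ft_force: [-0.3, 0.2, -0.4]
gripper_width: 0.0423
t: 58.05
eef_pos: [0.5294, -0.3771, 0.078]
ee_rot: [1.382, 1.567, -1.094]
ft_force: [-2.3, -0.1, 5.0]
gripper_width: 0.0097
t: 59.25
eef_pos: [0.5295, -0.3768, 0.078]
ee_rot: [0.034, 1.568, -0.949]
ft_force: [-0.7, -1.0, 5.4]
gripper_width: 0.0096
t: 60.25
eef_pos: [0.5298, -0.3767, 0.2589]
ee_rot: [0.157, 1.565, -0.827]
ft_force: [0.1, -0.9, -1.0]
gripper_width: 0.047
0.279
[317 222] 717 (array([ 0.5305, -0.3759]), array([56.,  9.]), 33.8)
123.8
dp [0.4502, 0.0003, -0.0007] rot [1.9979, 0.0005, -0.0008]
-56.2
dp [0.4502, 0.0003, -0.0007] rot [-0.0021, 0.0005, 0.0003]
dp [0.3395, 0.1714, -0.7316] rot [-0.5655, 0.0003, 0.0005]
dp [0.6095, 0.1715, -0.7318] rot [-0.5655, 0.0003, 0.0005]
```

The key is back to about 5.5 rad. The block now lies against the booth front, so a finger won't fit beside it. I'll push it in −y with closed fingers, turned so the wide gripper body stays clear of the tiles.

```bash
python3 -c "
from h import *
move([.428,.005,.2],tilt(84.5,0)); move([.428,.005,.26],tilt(84.5,0))"
```

```text
dp [0.1393, 0.317, -0.9335] rot [-1.5655, -0.0002, 0.0008]
dp [-0.0107, 0.3169, -0.9334] rot [-1.5655, -0.0002, 0.0008]
```

```bash
python3 -m jog '{"fingers":[-1,-1,-1,-1,-1,-1,-1,-1,-1,-1,-1,-1],"dp":[[0,0.04,-0.1],[0,0.08,-0.2],[0,0.12,-0.3],[0,0.15,-0.4],[0,0.18,-0.5],[0,0.21,-0.6],[0,0.25,-0.7],[0,0.28,-0.82],[0,0.317,-0.93],[0,0.317,-0.93],[0,0.317,-0.93],[0,0.317,-0.93]],"delta_rot":[[-0.09,0,0],[-0.18,0,0],[-0.27,0,0],[-0.36,0,0],[-0.45,0,0],[-0.54,0,0],[-0.63,0,0],[-0.72,0,0],[-0.81,0,0],[-0.9,0,0],[-0.99,0,0],[-1,0,0]]}'
python3 -m jog '{"fingers":[-1,-1,-1,-1,-1,-1,-1,-1],"dp":[[0,0,0],[0,0,0],[0,0,0],[0,0,0],[0,0,0],[0,0,0],[0,0,0],[0,0,0]],"delta_rot":[[-0.09,0,0],[-0.18,0,0],[-0.27,0,0],[-0.36,0,0],[-0.45,0,0],[-0.54,0,0],[-0.566,0,0],[-0.566,0,0]]}'
python3 -c "
from h import *
move([.428,.005,.06]); move([.428,.005,.014],tilt(84.5,0));move([.426,-.077,.014],tilt(84.5,0))"
```

```text
t: 61.5
eef_pos: [0.4276, 0.0045, 0.2533]
ee_rot: [2.691, 1.566, -3.004]
ft_force: [0.3, 1.2, 0.1]
gripper_width: 0.0001
t: 62.3
eef_pos: [0.4283, 0.0035, 0.2542]
ee_rot: [1.888, 1.567, -2.923]
ft_force: [0.3, -0.3, -0.6]
gripper_width: 0.0005
dp [0.4854, -0.0006, 0.0042] rot None
dp [0.6004, -0.001, 0.0043] rot [-0.0016, -0.0007, -0.0021]
dp [0.6006, -0.0161, -0.2002] rot [-0.0016, -0.0007, -0.0021]
```

```bash
python3 -m jog '{"fingers":[-1,-1,-1,-1,-1,-1,-1],"dp":[[0.12,0,0.004],[0.24,0,0.004],[0.36,0,0.004],[0.48,0,0.004],[0.57,0,0.004],[0.6,0,0.004],[0.6,0,0.004]],"delta_rot":[[0,0,0],[0,0,0],[0,0,0],[0,0,0],[0,0,0],[0,0,0],[0,0,0]]}'
python3 -m jog '{"fingers":[-1,-1,-1,-1,-1,-1,-1,-1,-1,-1,-1,-1],"dp":[[0,-0.001,-0.02],[0,-0.002,-0.04],[0,-0.003,-0.06],[0,-0.005,-0.08],[0,-0.007,-0.1],[0,-0.009,-0.12],[0,-0.011,-0.14],[0,-0.013,-0.16],[0,-0.015,-0.18],[0,-0.016,-0.205],[0,-0.016,-0.205],[0,-0.016,-0.205]],"delta_rot":[[0,0,0],[0,0,0],[0,0,0],[0,0,0],[0,0,0],[0,0,0],[0,0,0],[0,0,0],[0,0,0],[0,0,0],[0,0,0],[0,0,0]]}'
python3 -m jog '{"fingers":[-1,-1,-1,-1,-1,-1,-1],"dp":[[0,0,0.02],[-0.12,0,0.03],[-0.24,0,0.03],[-0.36,0,0.03],[-0.48,0,0.03],[-0.6,0,0.03],[-0.6,0,0.03]],"delta_rot":[[0,0,0],[0,0,0],[0,0,0],[0,0,0],[0,0,0],[0,0,0],[0,0,0]]}'
cat > blk.py <<'E'
from h import *
for n,box in (("side",(270,345,240,345)),("scene",(230,360,195,265))):
    im=cv2.cvtColor(eyes.grab_frame(n),cv2.COLOR_RGB2BGR); cv2.imwrite(f"pics/b_{n}.png",im); hsv=cv2.cvtColor(im,cv2.COLOR_BGR2HSV)
    m=(abs(hsv[...,0].astype(int)-16)<6)&(hsv[...,2]>175)&(hsv[...,1]>70); k=np.zeros_like(m); k[box[2]:box[3],box[0]:box[1]]=1; m&=k
    nn,l,st,_=cv2.connectedComponentsWithStats(m.astype(np.uint8)); j=1+st[1:,4].argmax(); r=rect(l==j,.035,n); print(n,st[j],r,np.hypot(*(r[0]-[.566,-.006])))
E
python3 blk.py
```

```text
t: 63.0
eef_pos: [0.427, 0.0052, 0.0139]
ee_rot: [1.765, 1.565, -3.045]
ft_force: [-0.6, 0.6, -0.5]
gripper_width: 0.0007
t: 64.2
eef_pos: [0.4279, -0.0777, 0.0163]
ee_rot: [-2.596, 1.569, -1.121]
ft_force: [0.1, 0.2, -0.8]
gripper_width: 0.0006
t: 64.9
eef_pos: [0.4319, -0.0649, 0.2645]
ee_rot: [-1.816, 1.555, -0.339]
ft_force: [0.8, -1.3, 0.7]
gripper_width: 0.0008
side [296 249  25  62 549] (array([ 0.4212, -0.073 ]), array([255.,  61.]), 88.0) 0.15954949075443636
scene [296 212  48  15 246] (array([ 0.323 , -0.1077]), array([151.,  26.]), -76.6) 0.26342340442716927
```

```bash
python3 -c "
from h import *
move([.5295,-.3765,.26],tilt(-56.2,0))"
```

```text
dp [-0.0034, -0.3225, -0.7532] rot [1.5644, 0.0026, 0.0025]
```

```bash
python3 -m jog '{"fingers":[0,0,0,0,0,0,0,0,0,0,0,0],"dp":[[0,-0.03,-0.08],[0,-0.06,-0.16],[0,-0.1,-0.25],[0,-0.14,-0.34],[0,-0.18,-0.43],[0,-0.22,-0.52],[0,-0.26,-0.62],[0,-0.3,-0.7],[0,-0.322,-0.753],[0,-0.322,-0.753],[0,-0.322,-0.753],[0,-0.322,-0.753]],"delta_rot":[[0.09,0,0],[0.18,0,0],[0.27,0,0],[0.36,0,0],[0.45,0,0],[0.54,0,0],[0.63,0,0],[0.72,0,0],[0.81,0,0],[0.9,0,0],[0.99,0,0],[1,0,0]]}'
python3 -m jog '{"fingers":[0,0,0,0,0,0,0,0],"dp":[[0,0,0],[0,0,0],[0,0,0],[0,0,0],[0,0,0],[0,0,0],[0,0,0],[0,0,0]],"delta_rot":[[0.09,0,0],[0.18,0,0],[0.27,0,0],[0.36,0,0],[0.45,0,0],[0.54,0,0],[0.564,0,0],[0.564,0,0]]}'
python3 blk.py; python3 key.py pics/w20.png
python3 - <<'E'
from h import *
for n,pts in (("side",[[.424,-.135,.035]]),("scene",[[.424,-.135,.035]])): 
    q=w2p(pts,n)[0]; im=cv2.imread(f"pics/b_{n}.png"); print(n,q)
    hsv=cv2.cvtColor(im,cv2.COLOR_BGR2HSV); x,y=q.astype(int)
    for dy in range(-20,26,5): print([tuple(int(v) for v in hsv[y+dy,x+dx]) for dx in range(-20,26,10)])
E
```

```text
t: 66.2
eef_pos: [0.5279, -0.3763, 0.2533]
ee_rot: [2.685, 1.566, 2.589]
ft_force: [0.8, 0.4, 0.5]
gripper_width: 0.0469
t: 67.0
eef_pos: [0.528, -0.3762, 0.255]
ee_rot: [-2.438, 1.569, 2.867]
ft_force: [0.6, 0.4, -0.5]
gripper_width: 0.047
side [296 253  27  58 586] (array([ 0.4208, -0.0806]), array([242.,  61.]), 88.2) 0.16324276400502408
scene [271 220  41  25 219] (array([ 0.4222, -0.1391]), array([131.,  63.]), 84.2) 0.19594399710121252
0.272
[319 221] 721 (array([ 0.5309, -0.3756]), array([56., 10.]), 34.0)
124.0
dp [0.4494, 0.0029, 0.0002] rot [1.999, 0.0009, 0.0002]
-56.0
dp [0.4494, 0.0029, 0.0002] rot [-0.001, -0.0001, 0.0005]
side [313.61265281 292.88614647]
[(12, 156, 167), (12, 142, 176), (11, 145, 160), (90, 2, 218), (94, 9, 218)]
[(11, 146, 162), (12, 152, 179), (12, 142, 163), (94, 8, 212), (90, 10, 220)]
[(11, 140, 162), (12, 147, 182), (14, 126, 193), (93, 11, 217), (90, 2, 154)]
[(13, 152, 164), (12, 145, 160), (17, 89, 255), (99, 12, 220), (0, 1, 182)]
[(12, 147, 165), (12, 151, 164), (17, 87, 252), (98, 12, 225), (97, 13, 174)]
[(11, 144, 168), (11, 140, 160), (1
[... 458 characters left out ...]
, (9, 134, 116)]
[(10, 148, 183), (10, 147, 181), (10, 144, 149), (10, 142, 244), (9, 148, 224)]
[(10, 149, 185), (23, 84, 255), (10, 147, 179), (10, 148, 178), (10, 146, 178)]
[(15, 118, 246), (22, 88, 253), (24, 81, 255), (10, 145, 179), (10, 144, 174)]
[(11, 120, 145), (22, 86, 254), (23, 85, 254), (24, 81, 255), (10, 145, 180)]
[(8, 124, 107), (12, 118, 149), (23, 83, 254), (22, 86, 254), (10, 144, 181)]
[(10, 146, 183), (20, 4, 217), (12, 33, 203), (0, 0, 255), (10, 143, 182)]
[(9, 138, 189), (7, 12, 192), (0, 0, 255), (3, 24, 206), (10, 143, 194)]
[(15, 2, 232), (30, 1, 228), (8, 4, 254), (5, 23, 198), (9, 127, 197)]
[(90, 2, 233), (0, 1, 224), (6, 30, 169), (6, 25, 197), (30, 1, 255)]
```

The block is now 0.196 m away (scene camera). Rewind the key to its stop.

```bash
python3 -m jog '{"fingers":[0,0,0,0,-0.1,-0.1,-1,-1,-1,-1,-1,-1],"dp":[[0.12,0.003,0],[0.24,0.003,0],[0.36,0.003,0],[0.43,0.003,0],[0.446,0.003,0],[0.446,0.003,0],[0.446,0.003,0],[0.446,0.003,0],[0.446,0.003,0],[0.446,0.003,0],[0.446,0.003,0],[0.446,0.003,0]],"delta_rot":[[0,0,0],[0,0,0],[0,0,0],[0,0,0],[0,0,0],[0,0,0],[0,0,0],[0,0,0],[0,0,0],[0,0,0],[0,0,0],[0,0,0]]}'
python3 -m jog '{"fingers":[-1,-1,-1,-1,-1,-1,-1,-1,-1,-1,-1,-1],"dp":[[0,0,0],[0,0,0],[0,0,0],[0,0,0],[0,0,0],[0,0,0],[0,0,0],[0,0,0],[0,0,0],[0,0,0],[0,0,0],[0,0,0]],"delta_rot":[[0,0,0],[0.09,0,0],[0.18,0,0],[0.27,0,0],[0.36,0,0],[0.45,0,0],[0.54,0,0],[0.63,0,0],[0.72,0,0],[0.81,0,0],[0.9,0,0],[0.98,0,0]]}'
python3 -m jog '{"fingers":[-1,-1,-1],"dp":[[0,0,0],[0,0,0],[0,0,0]],"delta_rot":[[0.02,0,0],[0.03,0,0],[0.03,0,0]]}'
python3 -c "
from h import *
s=telemetry.state();print(s['torque'].round(3),rot().as_matrix()[:,2].round(3))"
python3 -m jog '{"fingers":[0,0,0,0,0,0,0,0,0,0],"dp":[[0,0,0],[0,0,0],[0,0,0],[0,0,0],[-0.12,0,0],[-0.2,0,0],[-0.32,0,0],[-0.45,0,0],[-0.45,0,0],[-0.45,0,0]],"delta_rot":[[-0.06,0,0],[-0.06,0,0],[-0.06,0,0],[-0.06,0,0],[-0.06,0,0],[-0.06,0,0],[-0.06,0,0],[-0.06,0,0],[-0.06,0,0],[-0.06,0,0]]}'
python3 key.py pics/w21.png; python3 blk.py
python3 - <<'E'
from h import *
im=cv2.imread("pics/b_scene.png")[170:360,200:400]; m=cv2.resize(cv2.imread("pics/m13.png")[:,:400],(200,190))
d=cv2.absdiff(im,m).max(2)>60; c=d[50:130,70:150]  # tile area
print("diff px in tile area",c.sum(),"of",c.size)
def pts(y):
    b=np.deg2rad(-6.3); return np.array([.566-.015*np.cos(b)-y*np.sin(b),-.006-.015*np.sin(b)+y*np.cos(b),.115])
hs=cv2.cvtColor(cv2.imread("pics/b_scene.png"),cv2.COLOR_BGR2HSV)
for y in (.078,.019,-.042): q=w2p(pts(y),"scene")[0].round().astype(int); print(q-[200,170],hs[q[1],q[0]])
E
```

```text
t: 68.35
eef_pos: [0.5296, -0.3768, 0.0793]
ee_rot: [-0.03, 1.568, -1.011]
ft_force: [0.0, 0.9, 4.5]
gripper_width: 0.0098
t: 69.55
eef_pos: [0.5295, -0.3773, 0.0793]
ee_rot: [1.325, 1.567, -1.2]
ft_force: [-1.0, 0.0, 5.8]
gripper_width: 0.0102
t: 69.85
eef_pos: [0.5296, -0.3772, 0.0793]
ee_rot: [1.326, 1.567, -1.24]
ft_force: [-1.2, -0.9, 5.7]
gripper_width: 0.0107
[-0.055  0.42   0.664] [-0.839 -0.544  0.001]
t: 70.85
eef_pos: [0.5299, -0.3769, 0.2606]
ee_rot: [1.642, 1.565, -0.832]
ft_force: [-0.6, 0.5, -0.6]
gripper_width: 0.0472
1.769
[319 224] 663 (array([ 0.5295, -0.3781]), array([54., 10.]), -51.5)
38.5
dp [0.4544, -0.0013, -0.0003] rot [1.9972, -0.0009, -0.0006]
-141.5
dp [0.4544, -0.0013, -0.0003] rot [-0.0028, 0.0004, -0.0006]
side [296 253  27  58 584] (array([ 0.421 , -0.0809]), array([243.,  61.]), 88.0) 0.1632023590515774
scene [271 220  41  24 219] (array([ 0.4218, -0.1394]), array([129.,  63.]), 84.2) 0.1964413398447485
diff px in tile area 403 of 6400
[130  98] [  0   0 255]
[111  87] [  0   1 255]
[93 77] [  0   0 255]
```

```bash
python3 -c "
from station import ticket
print(ticket.job_done())"
```

```text
the job is handed in; nothing more can be done
None
```

I handed the job in at about 71 s. The hood is fully open, three tiles stand upright on the tray, the block is on the bench and the key is at its stop.

**What did not go straight:**
- **Block grasp:** my first grip closed too late and lifted nothing, so I regrasped.
- **First tile:** I picked it up with the wrong tilt, set it down and picked it again.
- **Block:** it was knocked aside, to about 0.165 m from the tray centre, before all the tiles were in. I noticed only after winding the key. To keep the order, I turned the key back about 86°, pushed the block clear and rewound the key.

**Last checks:**
- **Key:** the wing is at −51.5°, and the 7.0 rad stop predicts about −53.6°. It resisted further turning at about 0.66 N m. It seems to have started already wound by about 1.3 rad.
- **Block:** the scene camera puts it 0.196 m from the tray centre. The side camera gave 0.163 m, but that shape came out 243 mm long, merged with other wood-coloured pixels, so I discounted it.
- **Tiles:** white shows at all three expected tile tops. About 6% of the pixels in that area changed since the last view, which I put down to rescaling. I had no picture views left to confirm it by eye.
- **Hood and bystanders:** the hood was open in the last picture I viewed. That was before the block push and rewind, which did not go near it. The tape, tin, bottle and hammer were never approached; I did not measure their positions.

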